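# Sort bisque beakers from the kiln shelf into rows by height

### The arm

A 7-joint arm with a two-finger parallel gripper is mounted at the origin on the work surface. World frame = base frame: x ahead of the robot, y to its left, z up, the work surface at z = 0. Lengths are in mm, angles in rad, forces in N, time in s.
With the tool pointing down it reaches from about 400 to 875 mm from the base axis. Payload 6.5 kg.
Tool frame: the origin (TCP) lies at the very end of the fingers, on their centre line; the grasp point (between the pads) lies 19 mm behind it (arm.grasp_offset is the distance from the TCP to the grasp point, in mm); z points along the fingers, y is the line along which they close (so a half turn about z gives the same grasp; the last joint's range is limited). The gripper opens to 85 mm and grips with 20 to 120 N. Pads are 22 mm wide; open, the fingers measure 114 mm over their backs; the gripper's body (76 mm by 85 mm) begins 54 mm behind the grasp point. The pads swing forward as they close: fully open they stand 13 mm farther back than shut.
Start: joints at [1.065, 0.536, -0.004, 1.538, 0.003, 1.067, -0.071], TCP at [276.738, -588.138, 231.29] pointing down, gripper open.
Joint ranges: [-2.7, 2.7], [-0.37, 2.16], [-1.27, 1.26], [0.24, 2.4], [-1.31, 4.45], [0.19, 1.91], [-2.76, 2.76]. Speed limits (rad/s): [2.39, 2.39, 3.14, 3.14, 3.14, 3.14, 3.14].

### API

Orientations are given as [roll, pitch, yaw] about the fixed x, y, z axes, in that order (R = Rz(yaw) Ry(pitch) Rx(roll)).
In Python, from workcell import telemetry, imaging, job_done, arm gives the robot as it stands.
- The arm moves only by the tool play_rows, never from a script. Its argument "targets" is a list of rows, each an object of numbers: "claw": the finger opening in mm, from 0 to 85.4; "tx", "ty", "tz": the shift along the tool's x, y, z in mm; "ax", "ay", "az": the turn, a rotation vector about the tool's x, y, z in rad. A call has 1 to 20 rows; each row shifts and turns the commanded pose from where the row before left it, along the tool's axes as they then stand; what a row does not reach is not made up. A row lasts 1/12 s, in which the tool goes at most 41.7 mm and 7.16 degrees, less where a joint would pass 70% of its speed; a pose out of reach is approached as far as the arm can. A call with a gripper value outside its range is refused whole. The fingers move at their own pace and stop on an object; "squeeze" is the grip in N (left out, the last holds). Time passes only in rows, so rows that do not move let the fingers close. It gives the time, the measured TCP pose, the force, the opening and the grip force at its end, in the units of the state.
- telemetry.sense(): the state, without advancing time (a new reading comes with each control period).
- imaging.snapshot(name): name is "side" or "top" or "wrist"; returns a dict with "image" (420x560x3 uint8, red, green, blue), "intrinsics" (3x3 intrinsics, pixels), "R" (3x3) and "t" (3): a world point X has camera coordinates R X + t. Camera axes: x right, y down, z forward; pixel columns grow to the right and rows downward; lengths in mm; the calibration is good to about 2 mm. The wrist camera is an equidistant fisheye: a pixel r from the principal point sees the ray r / f radians off the axis. A picture is of the moment at which its call begins. There is no depth.
- job_done(): hands the job in; it is judged then, once.
The state is a dict: "time_s": time; "joints": joint angles; "qvel": joint speeds; "effort": joint torques, N m; "position": TCP position; "orientation": TCP orientation; "wrist_force": force on the tool from outside, world axes, zero at the start; "wrist_torque": the same for the moment, N m; "finger_gap": finger opening in mm; "gripper_force": force on a finger pad.
Only numpy, scipy, OpenCV 4.12 (cv2) and the standard library are available. Lean on these libraries where they do the work, as an engineer would, in place of code of your own. Each camera call takes 0.05 s, during which the arm holds its last target. There are 200 camera calls.

### The job

The bisque beakers on the ware board are being sorted by height, one row for each height, for the glaze firing. Carry the four beakers that are still on the kiln shelf across and stand each one upright in an empty place of the row of its own height, in line with that row and at the same spacing, without touching, so that every row ends as three equal beakers. Bisque chips easily, so set each beaker down gently, and do not knock the kiln props, the bowl or the beakers already in the rows.

Things in the scene. Friction and masses are not known exactly. Their poses are not given: they have to be found in the camera images.
- ware_board: fixed plywood board, 300 (x) x 560 (y) x 18 mm; origin at the centre of its underside. Three rows of beakers run along board x, at board y = -240, -140, -40 mm, one row per height; which row is which changes. Each row has places at board x = -78, 0, +78 mm; short row: 0 is empty; medium row: 0 and +78 are empty; tall row: +78 is empty
- kiln_shelf: square refractory kiln shelf, 300 x 300 x 18 mm, cream, lying fixed on the bench; origin at the centre of its underside. The four loose beakers and the three kiln props stand on it
- row_short_a: pale pink round bisque beaker, 88 mm tall, 62 mm across the rim, 60 mm across at 34 mm height, 49 mm at the foot, wall 4.5 mm, about 150 g; origin at the centre of its underside, z up. It is first in the row of short beakers (board x = -78 mm). Its x axis points along the row. Leave it alone
- row_short_b: pale pink round bisque beaker, 88 mm tall, 62 mm across the rim, 60 mm across at 34 mm height, 49 mm at the foot, wall 4.5 mm, about 150 g; origin at the centre of its underside, z up. It is last in the row of short beakers (board x = +78 mm), so that the place between the two is empty. Its x axis points along the row. Leave it alone
- row_medium: pale pink round bisque beaker, 100 mm tall, 62 mm across the rim, 60 mm across at 34 mm height, 49 mm at the foot, wall 4.5 mm, about 170 g; origin at the centre of its underside, z up. It is first and so far only one in the row of medium beakers (board x = -78 mm); the two places after it are empty. Its x axis points along the row. Leave it alone
- row_tall_a: pale pink round bisque beaker, 112 mm tall, 62 mm across the rim, 60 mm across at 34 mm height, 49 mm at the foot, wall 4.5 mm, about 190 g; origin at the centre of its underside, z up. It is first in the row of tall beakers (board x = -78 mm). Its x axis points along the row. Leave it alone
- row_tall_b: pale pink round bisque beaker, 112 mm tall, 62 mm across the rim, 60 mm across at 34 mm height, 49 mm at the foot, wall 4.5 mm, about 190 g; origin at the centre of its underside, z up. It is second in the row of tall beakers (board x = 0); the place after it is empty. Its x axis points along the row. Leave it alone
- beaker_1: pale pink round bisque beaker, 88 mm tall, 62 mm across the rim, 60 mm across at 34 mm height, 49 mm at the foot, wall 4.5 mm, about 150 g; origin at the centre of its underside, z up. To be sorted (short); it starts somewhere on the kiln shelf
- beaker_2: pale pink round bisque beaker, 100 mm tall, 62 mm across the rim, 60 mm across at 34 mm height, 49 mm at the foot, wall 4.5 mm, about 170 g; origin at the centre of its underside, z up. To be sorted (medium); it starts somewhere on the kiln shelf
- beaker_3: pale pink round bisque beaker, 100 mm tall, 62 mm across the rim, 60 mm across at 34 mm height, 49 mm at the foot, wall 4.5 mm, about 170 g; origin at the centre of its underside, z up. To be sorted (medium); it starts somewhere on the kiln shelf
- beaker_4: pale pink round bisque beaker, 112 mm tall, 62 mm across the rim, 60 mm across at 34 mm height, 49 mm at the foot, wall 4.5 mm, about 190 g; origin at the centre of its underside, z up. To be sorted (tall); it starts somewhere on the kiln shelf
- prop_1: kiln prop, a cream square refractory post 38 x 38 x 150 mm, about 360 g, standing loose on the kiln shelf among the beakers and easily toppled; origin at the centre of its underside, sides along its x and y axes. Leave it alone
- prop_2: kiln prop, a cream square refractory post 38 x 38 x 150 mm, about 360 g, standing loose on the kiln shelf among the beakers and easily toppled; origin at the centre of its underside, sides along its x and y axes. Leave it alone
- prop_3: kiln prop, a cream square refractory post 38 x 38 x 150 mm, about 360 g, standing loose on the kiln shelf among the beakers and easily toppled; origin at the centre of its underside, sides along its x and y axes. Leave it alone
- bowl: bisque bowl, 150 mm across the rim, 62 mm high, standing on the empty end of the ware board; origin at the centre of its underside. Leave it alone
Things that resemble listed ones, but are neither listed nor needed, are in the scene too. Leave any blue look-alike of the beaker_3 alone.

How it is judged:
By the outcome, as a careful person would: the job done as asked, in the order asked, and still so for the second after the job is handed in, with the robot touching nothing.
It also fails if it takes over 72 s, if anything falls off the work surface, if the arm or the gripper's body presses on something with over 40 N, if the wrist force passes 120 N, or if a joint passes its speed limit or range.

## Working session

There is one attempt and no reset: what is moved stays moved. The work goes in short steps, Python scripts to look and compute and a tool call to move; the robot and the scene stay as the last step left them, time stands still between calls to the robot, and variables do not carry over. Pictures are saved under pics/ and viewed, at most 10 in all, crops included, and the job is handed in when it is done.

Besides the shell and the picture viewer there is one more tool, called as name(argument=value, ...), one argument or row to a line, values as JSON. play_rows: Moves the arm, as the interface text tells. Its arguments: {"type":"object","properties":{"targets":{"type":"array"},"squeeze":{"type":"number"}},"required":["targets"]}

```bash
mkdir -p pics; cat > h.py <<'E'
import numpy as np,cv2
from workcell import telemetry, imaging, job_done, arm
def ray(s,u,v):
    K=s['intrinsics'];R=np.array(s['R']);t=np.array(s['t'])
    d=R.T@np.linalg.inv(K)@np.array([u,v,1.]);return -R.T@t,d
def onz(s,u,v,z):
    o,d=ray(s,u,v);return o+d*(z-o[2])/d[2]
def proj(s,X):
    p=np.array(s['R'])@np.array(X,float)+s['t'];p=np.array(s['intrinsics'])@p;return p[:2]/p[2]
E
python3 - <<'E'
from h import *
import pickle
for n in('top','side'):
    s=imaging.snapshot(n);pickle.dump(s,open(n+'.pkl','wb'))
    cv2.imwrite(f'pics/{n}0.png',cv2.resize(s['image'][:,:,::-1],(784,588)))
    print(n,np.round(s['intrinsics'],1).tolist(),np.round(s['R'],3).tolist(),np.round(s['t'],1), np.round(-np.array(s['R']).T@s['t']))
print(telemetry.sense())
E
```

```text
top [[452.1, 0.0, 282.9], [0.0, 452.1, 210.0], [0.0, 0.0, 1.0]] [[0.023, -1.0, -0.002], [-0.998, -0.023, -0.054], [0.054, 0.004, -0.999]] [   4.3  528.8 1221.1] [ 462.   12. 1248.]
side [[426.8, 0.0, 282.3], [0.0, 426.8, 202.7], [0.0, 0.0, 1.0]] [[-0.989, -0.15, 0.009], [-0.122, 0.768, -0.628], [0.087, -0.622, -0.778]] [ 558.1   76.2 1209.1] [456. 778. 983.]
{'time_s': 0.1, 'joints': array([ 1.06483945,  0.53712425, -0.00444018,  1.53878852,  0.00258326,
        1.06731566, -0.07118053]), 'qvel': array([-0.000149  , -0.00124358, -0.00019281, -0.00204908,  0.00048085,
       -0.00126675, -0.0012977 ]), 'effort': array([ 3.91007576e-03, -5.84565711e+01,  1.05256263e+00, -2.59774089e+01,
        1.27149664e-02,  4.68971892e-03,  3.97745009e-05]), 'position': array([ 276.4588648 , -587.6282139 ,  230.47321984]), 'orientation': array([-3.13996596e+00,  1.04729049e-04,  4.39841423e-01]), 'wrist_force': array([ 0.91429643, -0.3859586 ,  0.51850836]), 'wrist_torque': array([0.00945952, 0.01369341, 0.0892523 ]), 'gripper_force': 0.0, 'finger_gap': 85.3749740227544}
```

View pics/top0.png

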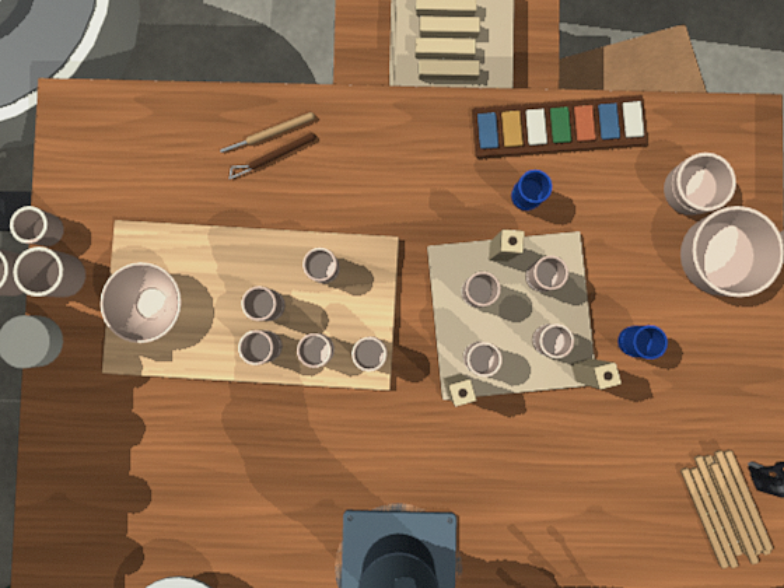

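View pics/side0.png

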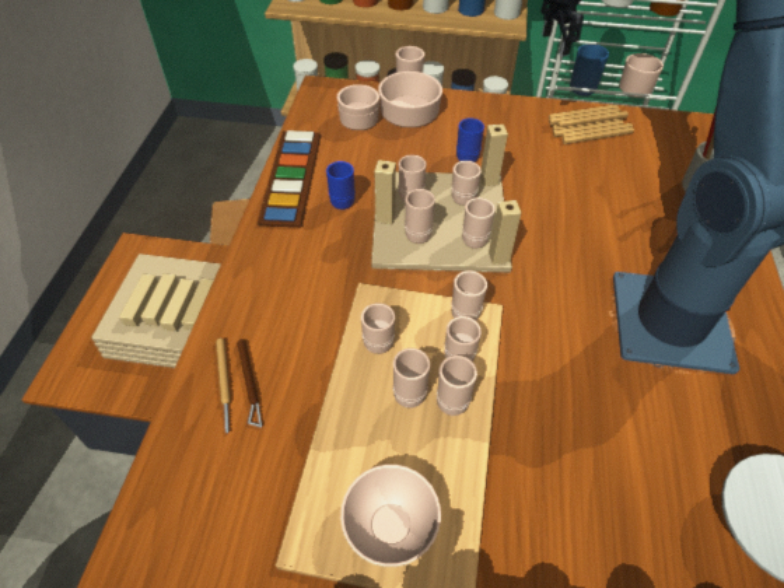

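```bash
python3 - <<'E'
from h import *
import pickle
T=pickle.load(open('top.pkl','rb'))['image'][:,:,::-1];S=pickle.load(open('side.pkl','rb'))['image'][:,:,::-1]
a=cv2.resize(T[155:290,165:445],(800,386),interpolation=cv2.INTER_NEAREST)
cv2.imwrite('pics/c1.png',a)
b=cv2.resize(S[85:305,235:385],(409,600),interpolation=cv2.INTER_NEAREST)
cv2.imwrite('pics/c2.png',b)
hsv=cv2.cvtColor(T,cv2.COLOR_BGR2HSV)
for x,y in[(344,207),(330,207),(186,216),(270,185),(335,235)]:print(T[y,x],hsv[y,x])
E
```

```text
[111 120 131] [ 14  39 131]
[136 150 165] [ 14  45 165]
[108 117 130] [ 12  43 130]
[126 168 204] [ 16  98 204]
[149 177 192] [ 20  57 192]
```

View pics/c1.png

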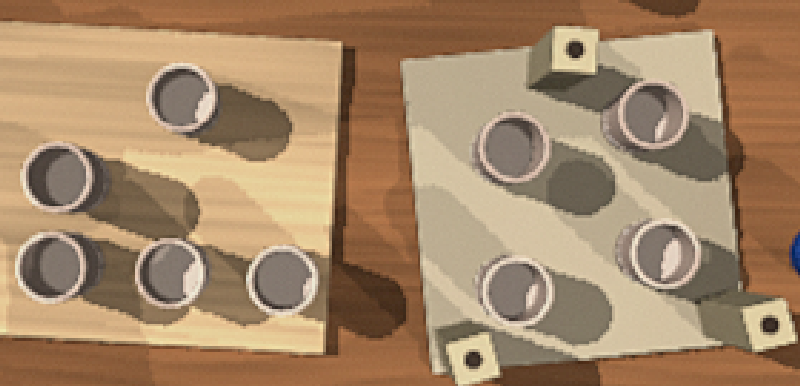

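View pics/c2.png

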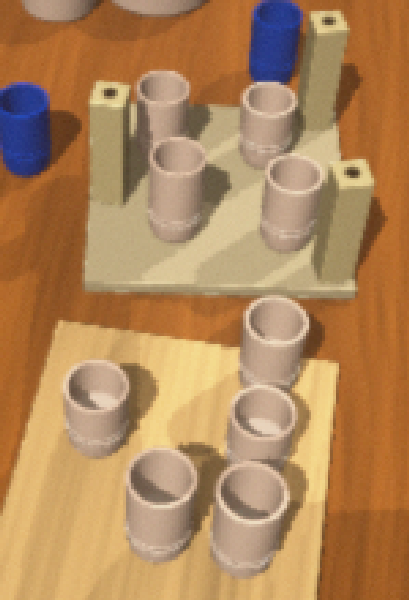

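```bash
cat > rim.py <<'E'
from h import *
from scipy.ndimage import map_coordinates
def rim(img,c,a,b,ang=0):
    # ring pixels: brightest (blue channel) along rays from c near ellipse a,b ; robust fitEllipse
    g=img[:,:,2].astype(float)
    c=np.array(c,float)
    th=np.linspace(0,2*np.pi,72,endpoint=False);d=np.c_[a*np.cos(th),b*np.sin(th)]
    for it in range(3):
        P=[]
        for e in d:
            k=np.linspace(.78,1.12,35);q=c+k[:,None]*e
            v=map_coordinates(g,[q[:,1],q[:,0]],order=1);P.append(q[v.argmax()])
        P=np.array(P,np.float32);keep=np.ones(72,bool)
        for _ in range(4):
            m=np.linalg.lstsq(np.c_[2*d/np.hypot(*d.T)[:,None]**0,np.ones(72)][keep]*0+np.c_[np.ones(keep.sum())*0,np.ones(keep.sum())*0,np.ones(keep.sum())],np.zeros(keep.sum()),rcond=None) if 0 else None
            (cx,cy),(w,h),t=cv2.fitEllipse(P[keep])
            r=np.hypot((P-[cx,cy])[:,0]/a,(P-[cx,cy])[:,1]/b);keep=abs(r-np.median(r))<.07
        c=np.array([cx,cy])
    return c,(w,h),keep.sum()
E
sed -i '/m=np.linalg.lstsq/d' rim.py
python3 - <<'E'
from rim import *
import pickle
T=pickle.load(open('top.pkl','rb'));S=pickle.load(open('side.pkl','rb'))
names='short_b tall_b tall_a short_a medium A B C D'.split()
ct=[(182,98),(58,178),(52,268),(171,273),(283,281),(514,147),(652,115),(517,292),(665,254)]
cs=[(97,383),(161,478),(252,494),(262,412),(275,325),(178,160),(164,90),(294,177),(268,101)]
hh=dict(short_b=88,short_a=88,tall_a=112,tall_b=112,medium=100)
for n,a,b in zip(names,ct,cs):
    a=np.array(a)/2.857+[165,155];b=np.array(b)/2.727+[235,85]
    ra=11.9
    ca,wa,ka=rim(T['image'],a,ra,ra)
    p=onz(S,*b,118);z=(np.array(S['R'])@p+S['t'])[2];rb=29*426.8/z
    cb,wb,kb=rim(S['image'],b,rb,rb*.8)
    o1,d1=ray(T,*ca);o2,d2=ray(S,*cb)
    st=np.linalg.lstsq(np.c_[d1,-d2],o2-o1,rcond=None)[0]
    X1=o1+d1*st[0];X2=o2+d2*st[1]
    print(n,ca.round(1)-a.round(1),np.round(wa,1),ka,'|',cb.round(1),cb.round(1)-b.round(1),np.round(wb,1),round(rb*2,1),kb,'X',((X1+X2)/2).round(1),'gap',(X1-X2).round(1),onz(T,*ca,18+hh.get(n,100)).round(1)[:2])
# corners of board, shelf(top,z=18) and props tops (z=168) from top picture crop
f=lambda x,y:(x/2.857+165,y/2.857+155)
for n,q,z in[('board',(342,42),18),('board',(326,354),18),('shelf',(402,60),18),('shelf',(714,30),18),('shelf',(434,373),18),('prop',(575,48),168),('prop',(473,359),168),('prop',(770,325),168)]:
    print(n,onz(T,*f(*q),z).round(0))
for q in[(113,221),(102,375),(404,238),(390,390)]: print('board',onz(T,q[0]/1.4,q[1]/1.4,18).round())
E
```

```text
short_b [-1.3 -1.1] [21.9 22.7] 68 | [269.3 226.1] [-1.3  0.7] [18.3 22.5] 23.2 62 X [575.1 157.7 108.5] gap [0.9 0.  0.1] [575.8 158.1]
tall_b [-1.2 -1. ] [22.6 23.3] 72 | [293.3 259.6] [-0.7 -0.7] [21.1 24.7] 24.7 70 X [500.8 259.8 131.8] gap [0.4 0.  0. ] [501.1 260.2]
tall_a [-1.4 -1. ] [22.9 23.3] 72 | [326.8 265.4] [-0.6 -0.8] [21.  24.7] 24.9 63 X [422.9 262.8 131.4] gap [ 0.8 -0.  -0. ] [423.2 263.1]
short_a [-1.4 -0.8] [22.5 22.8] 72 | [330.7 235.8] [-0.4 -0.3] [18.8 23.1] 23.6 60 X [419.5 163.1 108.1] gap [ 0.5 -0.  -0. ] [419.6 163.3]
medium [-1.1 -0.9] [22.6 23.1] 72 | [335.6 202.1] [-0.2 -2.1] [16.5 21.7] 22.3 66 X [415.7  63.  119.9] gap [ 0.3 -0.  -0. ] [415.8  63.1]
A [-0.5 -0.9] [23.  23.2] 72 | [299.5 141.8] [-0.8 -1.9] [13.7 19.3] 19.8 45 X [ 536.1 -135.9  132.1] gap [0.7 0.  0. ] [ 537.4 -137.8]
B [-0.1 -1.2] [22.6 22.9] 72 | [293.6 116.8] [-1.5 -1.2] [12.  16.8] 18.7 51 X [ 569.1 -258.9  119. ] gap [-0.2 -0.  -0. ] [ 569.1 -259.2]
C [-0.6 -0.8] [22.9 23.2] 72 | [342.4 148.1] [-0.4 -1.8] [13.9 19.3] 20.0 56 X [ 410.7 -141.9  120.2] gap [ 0.5 -0.  -0. ] [ 410.9 -142.2]
D [-0.6 -0.9] [22.4 22.8] 72 | [333.  120.9] [-0.3 -1.1] [12.1 17.3] 18.8 45 X [ 446.7 -273.2  107.4] gap [ 0.6  0.  -0. ] [ 447.2 -270.5]
board [639.  14.  18.]
board [342.  22.  18.]
shelf [623. -44.  18.]
shelf [ 658. -342.   18.]
shelf [326. -80.  18.]
prop [ 617. -182.  168.]
prop [ 355. -101.  168.]
prop [ 389. -347.  168.]
board [659. 574.  18.]
board [358. 582.  18.]
board [638.   3.  18.]
board [342.  24.  18.]
```

Top crop: the row holding only (368,354) is medium, the row with (314,350) and (320,265) is short, and the row with (258,347) and (260,303) is tall. Loose beakers (top view, 784-wide) by triangulated rim height:

| Beaker | Pixel | Height |
|---|---|---|
| A | (482,290) | tall |
| B | (549,273) | medium |
| C | (484,358) | medium |
| D | (556,342) | short |

Things that could be mistaken for these: the blue cups at (532,190) and (643,342), the five row beakers, and the stray pots at (30,225), (38,270) and (700,183). The side crop confirms that the four pink beakers on the shelf are the ones to move. I'm starting with D (short).

play_rows(
  targets=[
    {"claw":85,"az":-0.104},
    {"az":-0.104,"claw":85},
    {"az":-0.104,"claw":85},
    {"az":-0.104,"claw":85},
    {"az":-0.104,"claw":85},
    {"tx":15,"ty":-2,"claw":85},
    {"tx":31,"ty":-3.5,"claw":85},
    {"tx":31,"ty":-3.5,"claw":85},
    {"tx":31,"ty":-3.5,"claw":85},
    {"tx":31,"ty":-3.5,"claw":85},
    {"tx":31,"ty":-3.5,"claw":85},
    {"tx":31,"ty":-3.5,"claw":85},
    {"tx":31,"ty":-3.5,"claw":85},
    {"tx":31,"ty":-3.5,"claw":85},
    {"tx":31,"ty":-3.5,"claw":85},
    {"tx":31,"ty":-3.5,"claw":85},
    {"tx":31,"ty":-3.5,"claw":85},
    {"tx":0,"ty":0,"claw":85},
    {"tx":0,"ty":0,"claw":85},
  ],
  squeeze=30,
)

```text
invalid input at $.targets[0]: expected keys claw, tx, ty, tz, ax, ay, az
```

```bash
cat >> h.py <<'E'
def goto(x,y,z,yawdeg=None):
    s=telemetry.sense();p=s['position'];o=s['orientation'];ps=o[2] if yawdeg is None else np.radians(yawdeg)
    d=np.array([x,y,z])-p;c,q=np.cos(ps),np.sin(ps)
    print('at',p.round(1),'rpy deg',np.degrees(o).round(1),'t',round(s['time_s'],2),'gap',round(s['finger_gap'],1),'F',s['wrist_force'].round(1),'q',s['joints'].round(2))
    print('tx,ty,tz',np.round([d[0]*c+d[1]*q,d[0]*q-d[1]*c,-d[2]],1),'turn az',round(-(ps-o[2]),3))
E
python3 - <<'E'
from h import *
goto(446.7,-273.2,61,55)
s=imaging.snapshot('wrist');print(s['intrinsics'],s['R'],s['t'])
cv2.imwrite('pics/w1.png',s['image'][:,:,::-1])
E
```

```text
at [ 276.5 -587.6  230.5] rpy deg [-179.9    0.    25.2] t 0.1 gap 85.4 F [ 0.9 -0.4  0.5] q [ 1.06  0.54 -0.    1.54  0.    1.07 -0.07]
tx,ty,tz [355.2 -40.9 169.5] turn az -0.52
[[325.1922621    0.         274.05127225]
 [  0.         325.1922621  209.49816905]
 [  0.           0.           1.        ]] [[ 0.42559772 -0.90491049 -0.00189231]
 [-0.86016514 -0.40520075  0.30972293]
 [-0.28103829 -0.13018968 -0.95082497]] [-649.02438259  -41.8611221   379.3182108 ]
```

View pics/w1.png

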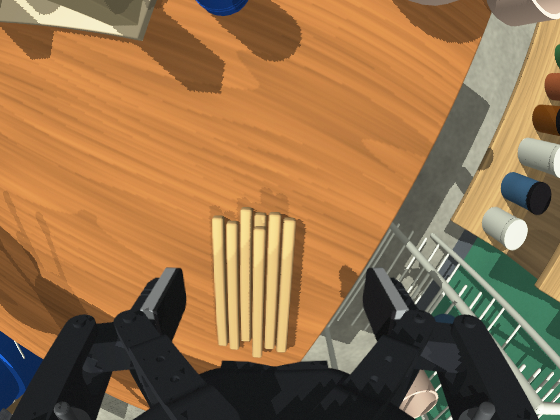

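The call was refused because every key is needed, so the arm hasn't moved. The picture shows only the wooden sticks at (255,285) and the open fingers. I'm resending the move with all keys.

play_rows(
  targets=[
    {"claw":85,"tx":0,"ty":0,"tz":0,"ax":0,"ay":0,"az":-0.104},
    {"claw":85,"tx":0,"ty":0,"tz":0,"ax":0,"ay":0,"az":-0.104},
    {"claw":85,"tx":0,"ty":0,"tz":0,"ax":0,"ay":0,"az":-0.104},
    {"claw":85,"tx":0,"ty":0,"tz":0,"ax":0,"ay":0,"az":-0.104},
    {"claw":85,"tx":0,"ty":0,"tz":0,"ax":0,"ay":0,"az":-0.104},
    {"claw":85,"tx":15,"ty":-2,"tz":0,"ax":0,"ay":0,"az":0},
    {"claw":85,"tx":34,"ty":-4,"tz":0,"ax":0,"ay":0,"az":0},
    {"claw":85,"tx":34,"ty":-4,"tz":0,"ax":0,"ay":0,"az":0},
    {"claw":85,"tx":34,"ty":-4,"tz":0,"ax":0,"ay":0,"az":0},
    {"claw":85,"tx":34,"ty":-4,"tz":0,"ax":0,"ay":0,"az":0},
    {"claw":85,"tx":34,"ty":-4,"tz":0,"ax":0,"ay":0,"az":0},
    {"claw":85,"tx":34,"ty":-4,"tz":0,"ax":0,"ay":0,"az":0},
    {"claw":85,"tx":34,"ty":-4,"tz":0,"ax":0,"ay":0,"az":0},
    {"claw":85,"tx":34,"ty":-4,"tz":0,"ax":0,"ay":0,"az":0},
    {"claw":85,"tx":34,"ty":-4,"tz":0,"ax":0,"ay":0,"az":0},
    {"claw":85,"tx":34,"ty":-3,"tz":0,"ax":0,"ay":0,"az":0},
    {"claw":85,"tx":0,"ty":0,"tz":0,"ax":0,"ay":0,"az":0},
    {"claw":85,"tx":0,"ty":0,"tz":0,"ax":0,"ay":0,"az":0},
  ],
  squeeze=30,
)

```text
time_s: 1.65
position: [447.9, -271.6, 231.2]
orientation: [-3.141, -0.001, 0.965]
wrist_force: [-0.0, -0.5, -0.4]
finger_gap: 84.8
gripper_force: 0.0
```

```bash
cat >> h.py <<'E'
def fproj(s,X):
    p=np.array(s['R'])@np.array(X,float)+s['t'];K=s['intrinsics'];r=np.hypot(p[0],p[1]);th=np.arctan2(r,p[2])
    return np.array([K[0][2],K[1][2]])+K[0][0]*th*p[:2]/r
E
python3 - <<'E'
from h import *
goto(446.7,-273.2,61,55)
s=imaging.snapshot('wrist');im=s['image'][:,:,::-1].copy()
def circ(x,y,z,c):
    P=[fproj(s,(x+31*np.cos(t),y+31*np.sin(t),z)) for t in np.linspace(0,6.28,40)]
    cv2.polylines(im,[np.int32(P)],True,c,1)
circ(446.7,-273.2,106,(0,255,0))
circ(569,-259,118,(0,255,0))
for x,y in[(617,-182),(355,-101),(389,-347)]:
    p=fproj(s,(x,y,168));cv2.circle(im,tuple(int(a) for a in p),4,(0,255,0),1)
cv2.imwrite('pics/w2.png',im)
E
```

```text
at [ 447.9 -271.6  231.2] rpy deg [-180.    -0.    55.3] t 1.65 gap 84.8 F [-0.  -0.5 -0.4] q [ 0.67  0.34 -0.25  1.86  0.1   0.96 -0.24]
tx,ty,tz [ -1.9  -0.  170.2] turn az 0.005
```

View pics/w2.png

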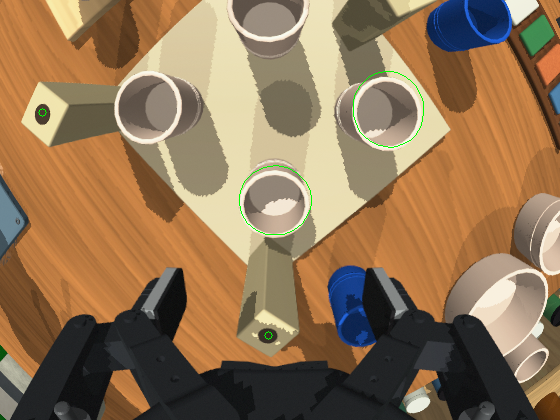

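The overlay rings match the rims (D at (275,202), B at (386,110)), so the measured positions agree with the wrist camera. Now descend and grip.

play_rows(
  targets=[
    {"claw":85,"tx":-2,"ty":0,"tz":20,"ax":0,"ay":0,"az":0},
    {"claw":85,"tx":0,"ty":0,"tz":30,"ax":0,"ay":0,"az":0},
    {"claw":85,"tx":0,"ty":0,"tz":30,"ax":0,"ay":0,"az":0},
    {"claw":85,"tx":0,"ty":0,"tz":30,"ax":0,"ay":0,"az":0},
    {"claw":85,"tx":0,"ty":0,"tz":30,"ax":0,"ay":0,"az":0},
    {"claw":85,"tx":0,"ty":0,"tz":20,"ax":0,"ay":0,"az":0},
    {"claw":85,"tx":0,"ty":0,"tz":10,"ax":0,"ay":0,"az":0},
    {"claw":85,"tx":0,"ty":0,"tz":0,"ax":0,"ay":0,"az":0},
    {"claw":72,"tx":0,"ty":0,"tz":0,"ax":0,"ay":0,"az":0},
    {"claw":66,"tx":0,"ty":0,"tz":0,"ax":0,"ay":0,"az":0},
    {"claw":64,"tx":0,"ty":0,"tz":0,"ax":0,"ay":0,"az":0},
    {"claw":62,"tx":0,"ty":0,"tz":0,"ax":0,"ay":0,"az":0},
    {"claw":60,"tx":0,"ty":0,"tz":0,"ax":0,"ay":0,"az":0},
    {"claw":55,"tx":0,"ty":0,"tz":0,"ax":0,"ay":0,"az":0},
    {"claw":50,"tx":0,"ty":0,"tz":0,"ax":0,"ay":0,"az":0},
    {"claw":50,"tx":0,"ty":0,"tz":0,"ax":0,"ay":0,"az":0},
  ],
)

```text
time_s: 3.03
position: [446.2, -276.0, 63.0]
orientation: [3.14, 0.0, 0.96]
wrist_force: [-2.7, 1.5, 8.6]
finger_gap: 61.6
gripper_force: 30.5
```

```bash
python3 -c "
from h import *
goto(446.7,-273.2,61,178)"
```

```text
at [ 446.2 -276.    63. ] rpy deg [179.9   0.   55. ] t 3.03 gap 61.6 F [-2.7  1.5  8.6] q [ 0.62  0.59 -0.2   1.97  0.2   0.6  -0.31]
tx,ty,tz [-0.4  2.8  2. ] turn az -2.147
```

play_rows(
  targets=[
    {"claw":50,"tx":0,"ty":0,"tz":-8,"ax":0,"ay":0,"az":0},
    {"claw":50,"tx":0,"ty":0,"tz":-20,"ax":0,"ay":0,"az":0},
    {"claw":50,"tx":0,"ty":0,"tz":-25,"ax":0,"ay":0,"az":-0.11},
    {"claw":50,"tx":0,"ty":0,"tz":-25,"ax":0,"ay":0,"az":-0.12},
    {"claw":50,"tx":0,"ty":0,"tz":-25,"ax":0,"ay":0,"az":-0.12},
    {"claw":50,"tx":0,"ty":0,"tz":-25,"ax":0,"ay":0,"az":-0.12},
    {"claw":50,"tx":0,"ty":0,"tz":-10,"ax":0,"ay":0,"az":-0.12},
    {"claw":50,"tx":0,"ty":0,"tz":0,"ax":0,"ay":0,"az":-0.12},
    {"claw":50,"tx":0,"ty":0,"tz":0,"ax":0,"ay":0,"az":-0.12},
    {"claw":50,"tx":0,"ty":0,"tz":0,"ax":0,"ay":0,"az":-0.12},
    {"claw":50,"tx":0,"ty":0,"tz":0,"ax":0,"ay":0,"az":-0.12},
    {"claw":50,"tx":0,"ty":0,"tz":0,"ax":0,"ay":0,"az":-0.12},
    {"claw":50,"tx":0,"ty":0,"tz":0,"ax":0,"ay":0,"az":-0.12},
    {"claw":50,"tx":0,"ty":0,"tz":0,"ax":0,"ay":0,"az":-0.12},
    {"claw":50,"tx":0,"ty":0,"tz":0,"ax":0,"ay":0,"az":-0.12},
    {"claw":50,"tx":0,"ty":0,"tz":0,"ax":0,"ay":0,"az":-0.12},
    {"claw":50,"tx":0,"ty":0,"tz":0,"ax":0,"ay":0,"az":-0.12},
    {"claw":50,"tx":0,"ty":0,"tz":0,"ax":0,"ay":0,"az":-0.12},
    {"claw":50,"tx":0,"ty":0,"tz":0,"ax":0,"ay":0,"az":-0.12},
    {"claw":50,"tx":0,"ty":0,"tz":0,"ax":0,"ay":0,"az":-0.11},
  ],
)

```text
time_s: 4.7
position: [445.4, -275.8, 200.0]
orientation: [-3.14, 0.0, 3.106]
wrist_force: [-0.1, -0.6, -2.3]
finger_gap: 61.6
gripper_force: 33.5
```

```bash
python3 -c "
from h import *
goto(497.3,160.4,195)"
```

```text
at [ 445.4 -275.8  200. ] rpy deg [-179.9    0.   177.9] t 4.7 gap 61.6 F [-0.1 -0.6 -2.3] q [ 1.04  0.46 -0.74  1.87  0.38  0.95  1.67]
tx,ty,tz [-36.1 437.7   5. ] turn az -0.0
```

play_rows(
  targets=[
    {"claw":50,"tx":-1,"ty":15,"tz":0,"ax":0,"ay":0,"az":0},
    {"claw":50,"tx":-3,"ty":35,"tz":0,"ax":0,"ay":0,"az":0},
    {"claw":50,"tx":-3,"ty":35,"tz":0,"ax":0,"ay":0,"az":0},
    {"claw":50,"tx":-3,"ty":35,"tz":0,"ax":0,"ay":0,"az":0},
    {"claw":50,"tx":-3,"ty":35,"tz":0,"ax":0,"ay":0,"az":0},
    {"claw":50,"tx":-3,"ty":35,"tz":0,"ax":0,"ay":0,"az":0},
    {"claw":50,"tx":-3,"ty":35,"tz":0,"ax":0,"ay":0,"az":0},
    {"claw":50,"tx":-3,"ty":35,"tz":0,"ax":0,"ay":0,"az":0},
    {"claw":50,"tx":-3,"ty":35,"tz":0,"ax":0,"ay":0,"az":0},
    {"claw":50,"tx":-3,"ty":35,"tz":0,"ax":0,"ay":0,"az":0},
    {"claw":50,"tx":-3,"ty":35,"tz":0,"ax":0,"ay":0,"az":0},
    {"claw":50,"tx":-3,"ty":35,"tz":0,"ax":0,"ay":0,"az":0},
    {"claw":50,"tx":-3,"ty":30,"tz":0,"ax":0,"ay":0,"az":0},
    {"claw":50,"tx":-1,"ty":8,"tz":0,"ax":0,"ay":0,"az":0},
    {"claw":50,"tx":0,"ty":0,"tz":0,"ax":0,"ay":0,"az":0},
    {"claw":50,"tx":0,"ty":0,"tz":0,"ax":0,"ay":0,"az":0},
  ],
)

```text
time_s: 6.03
position: [501.8, 160.0, 199.6]
orientation: [-3.14, 0.0, 3.1]
wrist_force: [-0.1, -0.8, -1.2]
finger_gap: 61.8
gripper_force: 33.7
```

```bash
python3 - <<'E'
from h import *
goto(497.3,160.4,63)
s=imaging.snapshot('wrist');im=s['image'][:,:,::-1].copy()
p=telemetry.sense()['position']
def circ(x,y,z,c,r=31):
    P=[fproj(s,(x+r*np.cos(t),y+r*np.sin(t),z)) for t in np.linspace(0,6.28,40)]
    cv2.polylines(im,[np.int32(P)],True,c,1)
circ(p[0]-2.6,p[1],p[2]+43,(0,255,0))   # held rim
circ(575.1,157.7,106,(0,255,0));circ(419.5,163.1,106,(0,255,0));circ(500.8,259.8,130,(0,255,0));circ(415.7,63,118,(0,255,0))
circ(497.3,160.4,18,(255,0,0),24.5)
cv2.imwrite('pics/w3.png',cv2.resize(im,(800,600)))
E
```

```text
at [501.8 160.  199.6] rpy deg [-179.9    0.   177.6] t 6.03 gap 61.8 F [-0.1 -0.8 -1.2] q [ 0.23  0.49 -0.81  1.86  0.43  0.97  0.76]
tx,ty,tz [  4.5   0.2 136.6] turn az -0.0
```

View pics/w3.png

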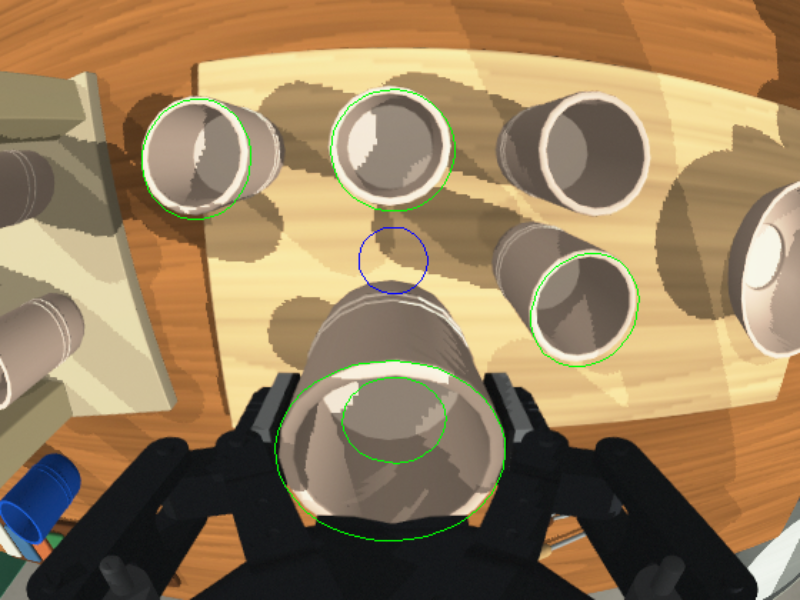

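Row rims sit within about 1.5 mm of the overlay, and the held rim at (392,450) matches the predicted 2.6 mm offset. Descending in steps.

play_rows(
  targets=[
    {"claw":50,"tx":3,"ty":0,"tz":10,"ax":0,"ay":0,"az":0},
    {"claw":50,"tx":0,"ty":0,"tz":20,"ax":0,"ay":0,"az":0},
    {"claw":50,"tx":0,"ty":0,"tz":25,"ax":0,"ay":0,"az":0},
    {"claw":50,"tx":0,"ty":0,"tz":25,"ax":0,"ay":0,"az":0},
    {"claw":50,"tx":0,"ty":0,"tz":25,"ax":0,"ay":0,"az":0},
    {"claw":50,"tx":0,"ty":0,"tz":15,"ax":0,"ay":0,"az":0},
    {"claw":50,"tx":0,"ty":0,"tz":7,"ax":0,"ay":0,"az":0},
    {"claw":50,"tx":0,"ty":0,"tz":0,"ax":0,"ay":0,"az":0},
    {"claw":50,"tx":0,"ty":0,"tz":0,"ax":0,"ay":0,"az":0},
  ],
)

```text
time_s: 6.83
position: [499.0, 160.0, 72.5]
orientation: [-3.141, -0.0, 3.099]
wrist_force: [-0.0, 0.5, -1.0]
finger_gap: 61.6
gripper_force: 33.7
```

```bash
python3 -c "
from h import *
goto(499.1,160.4,63)"
```

```text
at [499.  160.   72.5] rpy deg [-180.    -0.   177.6] t 6.83 gap 61.6 F [-0.   0.5 -1. ] q [ 0.12  0.67 -0.68  1.94  0.61  0.74  0.61]
tx,ty,tz [-0.1  0.4  9.5] turn az -0.0
```

play_rows(
  targets=[
    {"claw":50,"tx":0,"ty":0,"tz":3,"ax":0,"ay":0,"az":0},
    {"claw":50,"tx":0,"ty":0,"tz":2,"ax":0,"ay":0,"az":0},
    {"claw":50,"tx":0,"ty":0,"tz":1,"ax":0,"ay":0,"az":0},
    {"claw":50,"tx":0,"ty":0,"tz":1,"ax":0,"ay":0,"az":0},
    {"claw":50,"tx":0,"ty":0,"tz":1,"ax":0,"ay":0,"az":0},
    {"claw":50,"tx":0,"ty":0,"tz":0.5,"ax":0,"ay":0,"az":0},
    {"claw":50,"tx":0,"ty":0,"tz":0,"ax":0,"ay":0,"az":0},
    {"claw":50,"tx":0,"ty":0,"tz":0,"ax":0,"ay":0,"az":0},
  ],
)

```text
time_s: 7.5
position: [498.9, 160.7, 63.8]
orientation: [-3.142, -0.0, 3.1]
wrist_force: [0.4, -0.2, -1.7]
finger_gap: 61.6
gripper_force: 33.7
```

play_rows(
  targets=[
    {"claw":50,"tx":0,"ty":0,"tz":0.5,"ax":0,"ay":0,"az":0},
    {"claw":50,"tx":0,"ty":0,"tz":0.5,"ax":0,"ay":0,"az":0},
    {"claw":50,"tx":0,"ty":0,"tz":0.5,"ax":0,"ay":0,"az":0},
    {"claw":50,"tx":0,"ty":0,"tz":0.5,"ax":0,"ay":0,"az":0},
    {"claw":50,"tx":0,"ty":0,"tz":0,"ax":0,"ay":0,"az":0},
  ],
)

```text
time_s: 7.92
position: [499.8, 160.7, 63.0]
orientation: [-3.141, 0.002, 3.1]
wrist_force: [-3.0, -2.9, 11.2]
finger_gap: 61.5
gripper_force: 34.1
```

play_rows(
  targets=[
    {"claw":60,"tx":0,"ty":0,"tz":-0.5,"ax":0,"ay":0,"az":0},
    {"claw":63,"tx":0,"ty":0,"tz":0,"ax":0,"ay":0,"az":0},
    {"claw":66,"tx":0,"ty":0,"tz":0,"ax":0,"ay":0,"az":0},
    {"claw":70,"tx":0,"ty":0,"tz":0,"ax":0,"ay":0,"az":0},
    {"claw":74,"tx":0,"ty":0,"tz":0,"ax":0,"ay":0,"az":0},
    {"claw":77,"tx":0,"ty":0,"tz":0,"ax":0,"ay":0,"az":0},
    {"claw":77,"tx":0,"ty":0,"tz":0,"ax":0,"ay":0,"az":0},
    {"claw":77,"tx":0,"ty":0,"tz":-10,"ax":0,"ay":0,"az":0},
    {"claw":77,"tx":0,"ty":0,"tz":-20,"ax":0,"ay":0,"az":0},
    {"claw":77,"tx":0,"ty":0,"tz":-30,"ax":0,"ay":0,"az":0},
    {"claw":77,"tx":0,"ty":0,"tz":-30,"ax":0,"ay":0,"az":0},
    {"claw":85,"tx":0,"ty":0,"tz":-30,"ax":0,"ay":0,"az":0.12},
    {"claw":85,"tx":0,"ty":0,"tz":-15,"ax":0,"ay":0,"az":0.12},
    {"claw":85,"tx":0,"ty":0,"tz":0,"ax":0,"ay":0,"az":0.12},
    {"claw":85,"tx":0,"ty":0,"tz":0,"ax":0,"ay":0,"az":0.12},
  ],
)

```text
time_s: 9.17
position: [499.7, 161.2, 199.5]
orientation: [3.139, 0.002, 2.614]
wrist_force: [-0.7, 0.3, -1.3]
finger_gap: 84.7
gripper_force: 0.0
```

```bash
python3 -c "
from h import *
goto(536.1,-136,200)"
```

```text
at [499.7 161.2 199.5] rpy deg [1.799e+02 1.000e-01 1.498e+02] t 9.17 gap 84.7 F [-0.7  0.3 -1.3] q [ 0.16  0.46 -0.71  1.87  0.36  0.94  0.33]
tx,ty,tz [-181.1 -238.5   -0.5] turn az -0.0
```

play_rows(
  targets=[
    {"claw":85,"tx":-8,"ty":-9.5,"tz":0,"ax":0,"ay":0,"az":0},
    {"claw":85,"tx":-21,"ty":-28,"tz":0,"ax":0,"ay":0,"az":0},
    {"claw":85,"tx":-21,"ty":-28,"tz":0,"ax":0,"ay":0,"az":0},
    {"claw":85,"tx":-21,"ty":-28,"tz":0,"ax":0,"ay":0,"az":0},
    {"claw":85,"tx":-21,"ty":-28,"tz":0,"ax":0,"ay":0,"az":0},
    {"claw":85,"tx":-21,"ty":-28,"tz":0,"ax":0,"ay":0,"az":0},
    {"claw":85,"tx":-21,"ty":-28,"tz":0,"ax":0,"ay":0,"az":0},
    {"claw":85,"tx":-21,"ty":-28,"tz":0,"ax":0,"ay":0,"az":0},
    {"claw":85,"tx":-21,"ty":-28,"tz":0,"ax":0,"ay":0,"az":0},
    {"claw":85,"tx":-5,"ty":-5,"tz":20,"ax":0,"ay":0,"az":0},
    {"claw":85,"tx":0,"ty":0,"tz":25,"ax":0,"ay":0,"az":0},
    {"claw":85,"tx":0,"ty":0,"tz":0,"ax":0,"ay":0,"az":0},
    {"claw":85,"tx":0,"ty":0,"tz":0,"ax":0,"ay":0,"az":0},
  ],
)

```text
time_s: 10.25
position: [535.6, -136.4, 151.7]
orientation: [-3.141, -0.003, 2.622]
wrist_force: [-0.5, 0.6, 0.5]
finger_gap: 84.9
gripper_force: 0.0
```

```bash
python3 -c "
from h import *
goto(536.1,-136,85)"
```

```text
at [ 535.6 -136.4  151.7] rpy deg [-180.    -0.2  150.3] t 10.25 gap 84.9 F [-0.5  0.6  0.5] q [ 0.63  0.55 -0.6   1.84  0.39  0.88  0.89]
tx,ty,tz [-0.2  0.6 66.7] turn az -0.0
```

play_rows(
  targets=[
    {"claw":85,"tx":0,"ty":0.5,"tz":15,"ax":0,"ay":0,"az":0},
    {"claw":85,"tx":0,"ty":0,"tz":20,"ax":0,"ay":0,"az":0},
    {"claw":85,"tx":0,"ty":0,"tz":20,"ax":0,"ay":0,"az":0},
    {"claw":85,"tx":0,"ty":0,"tz":11,"ax":0,"ay":0,"az":0},
    {"claw":85,"tx":0,"ty":0,"tz":0,"ax":0,"ay":0,"az":0},
    {"claw":72,"tx":0,"ty":0,"tz":0,"ax":0,"ay":0,"az":0},
    {"claw":66,"tx":0,"ty":0,"tz":0,"ax":0,"ay":0,"az":0},
    {"claw":64,"tx":0,"ty":0,"tz":0,"ax":0,"ay":0,"az":0},
    {"claw":62,"tx":0,"ty":0,"tz":0,"ax":0,"ay":0,"az":0},
    {"claw":60,"tx":0,"ty":0,"tz":0,"ax":0,"ay":0,"az":0},
    {"claw":55,"tx":0,"ty":0,"tz":0,"ax":0,"ay":0,"az":0},
    {"claw":50,"tx":0,"ty":0,"tz":0,"ax":0,"ay":0,"az":0},
    {"claw":50,"tx":0,"ty":0,"tz":0,"ax":0,"ay":0,"az":0},
  ],
)

```text
time_s: 11.33
position: [538.0, -136.4, 87.4]
orientation: [-3.141, 0.002, 2.619]
wrist_force: [-1.4, -1.9, 7.1]
finger_gap: 59.8
gripper_force: 30.9
```

play_rows(
  targets=[
    {"claw":50,"tx":0,"ty":0,"tz":-8,"ax":0,"ay":0,"az":0},
    {"claw":50,"tx":0,"ty":0,"tz":-20,"ax":0,"ay":0,"az":0},
    {"claw":50,"tx":0,"ty":0,"tz":-28,"ax":0,"ay":0,"az":-0.12},
    {"claw":50,"tx":0,"ty":0,"tz":-28,"ax":0,"ay":0,"az":-0.12},
    {"claw":50,"tx":0,"ty":0,"tz":-28,"ax":0,"ay":0,"az":-0.12},
    {"claw":50,"tx":0,"ty":0,"tz":-8,"ax":0,"ay":0,"az":-0.12},
    {"claw":50,"tx":-1,"ty":15,"tz":0,"ax":0,"ay":0,"az":0},
    {"claw":50,"tx":-2,"ty":35,"tz":0,"ax":0,"ay":0,"az":0},
    {"claw":50,"tx":-2,"ty":35,"tz":0,"ax":0,"ay":0,"az":0},
    {"claw":50,"tx":-2,"ty":35,"tz":0,"ax":0,"ay":0,"az":0},
    {"claw":50,"tx":-2,"ty":35,"tz":0,"ax":0,"ay":0,"az":0},
    {"claw":50,"tx":-2,"ty":35,"tz":0,"ax":0,"ay":0,"az":0},
    {"claw":50,"tx":-2,"ty":35,"tz":0,"ax":0,"ay":0,"az":0},
    {"claw":50,"tx":-2,"ty":35,"tz":0,"ax":0,"ay":0,"az":0},
    {"claw":50,"tx":-2,"ty":35,"tz":0,"ax":0,"ay":0,"az":0},
    {"claw":50,"tx":-2,"ty":35,"tz":0,"ax":0,"ay":0,"az":0},
    {"claw":50,"tx":-3,"ty":35,"tz":0,"ax":0,"ay":0,"az":0},
    {"claw":50,"tx":-3,"ty":25,"tz":0,"ax":0,"ay":0,"az":0},
    {"claw":50,"tx":0,"ty":5,"tz":0,"ax":0,"ay":0,"az":0},
    {"claw":50,"tx":0,"ty":0,"tz":0,"ax":0,"ay":0,"az":0},
  ],
)

```text
time_s: 13.0
position: [577.4, 260.7, 206.4]
orientation: [3.14, -0.001, 3.104]
wrist_force: [0.2, -0.2, -2.5]
finger_gap: 59.3
gripper_force: 33.7
```

```bash
cat > chk.py <<'E'
from h import *
def held(name,off,h):
    s=imaging.snapshot('wrist');im=s['image'][:,:,::-1].copy();p=telemetry.sense()['position']
    def circ(x,y,z,c,r=31):
        cv2.polylines(im,[np.int32([fproj(s,(x+r*np.cos(t),y+r*np.sin(t),z)) for t in np.linspace(0,6.28,40)])],True,c,1)
    circ(p[0]+off[0],p[1]+off[1],p[2]+h,(0,255,0))
    for q in[(575.1,157.7,106),(419.5,163.1,106),(500.8,259.8,130),(422.9,262.8,130),(415.7,63,118)]:circ(*q,(0,255,0))
    cv2.imwrite('pics/'+name,cv2.resize(im,(800,600)))
E
python3 - <<'E'
from chk import *
goto(579.8,257,87)
held('w4.png',(-1.8,0),130-87.4)
E
```

```text
at [577.4 260.7 206.4] rpy deg [ 1.799e+02 -1.000e-01  1.779e+02] t 13.0 gap 59.3 F [ 0.2 -0.2 -2.5] q [ 0.01  0.65 -0.76  1.57  0.48  1.11  0.67]
tx,ty,tz [ -2.5  -3.6 119.4] turn az -0.0
```

View pics/w4.png

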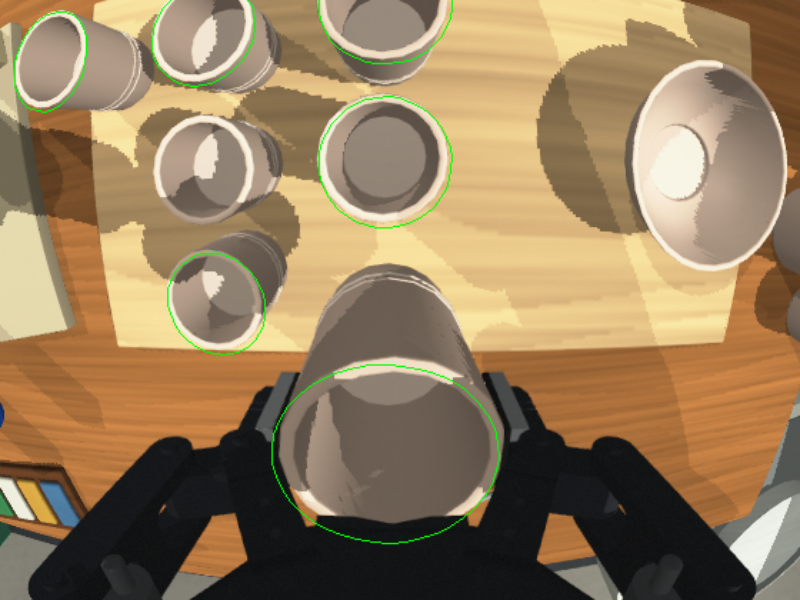

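Beaker D stands in line at (204,168), midway between its neighbours. The held rim lies about 2 mm farther toward −x than predicted, so I'm correcting for that while descending.

play_rows(
  targets=[
    {"claw":50,"tx":-4,"ty":-4,"tz":8,"ax":0,"ay":0,"az":0},
    {"claw":50,"tx":0,"ty":0,"tz":20,"ax":0,"ay":0,"az":0},
    {"claw":50,"tx":0,"ty":0,"tz":25,"ax":0,"ay":0,"az":0},
    {"claw":50,"tx":0,"ty":0,"tz":25,"ax":0,"ay":0,"az":0},
    {"claw":50,"tx":0,"ty":0,"tz":20,"ax":0,"ay":0,"az":0},
    {"claw":50,"tx":0,"ty":0,"tz":10,"ax":0,"ay":0,"az":0},
    {"claw":50,"tx":0,"ty":0,"tz":4,"ax":0,"ay":0,"az":0},
    {"claw":50,"tx":0,"ty":0,"tz":2,"ax":0,"ay":0,"az":0},
    {"claw":50,"tx":0,"ty":0,"tz":0,"ax":0,"ay":0,"az":0},
    {"claw":50,"tx":0,"ty":0,"tz":0,"ax":0,"ay":0,"az":0},
  ],
)

```text
time_s: 13.88
position: [583.4, 253.7, 93.5]
orientation: [3.141, 0.002, 3.099]
wrist_force: [0.1, 1.1, -2.3]
finger_gap: 59.6
gripper_force: 33.8
```

```bash
python3 -c "
from h import *
goto(581.2,256.5,87.4)"
```

```text
at [583.4 253.7  93.5] rpy deg [1.800e+02 1.000e-01 1.776e+02] t 13.88 gap 59.6 F [ 0.1  1.1 -2.3] q [-0.03  0.79 -0.68  1.64  0.59  0.93  0.61]
tx,ty,tz [2.3 2.7 6.1] turn az -0.0
```

```bash
python3 -c "
from chk import *
for i in range(6):
    s=imaging.snapshot('wrist'); p=telemetry.sense()['position']; c=-np.array(s['R']).T@s['t']; print(p.round(1),c.round(1),(c-p).round(1))
held('w5.png',(-3.6,1),130-87.4)
"
```

```text
[583.3 253.9  93.6] [502.2 256.1 235.3] [-81.1   2.3 141.7]
[583.2 253.9  93.5] [502.2 256.3 235.3] [-81.    2.4 141.9]
[583.1 253.9  93.3] [502.1 256.3 235.3] [-81.    2.4 142. ]
[582.9 253.9  93.1] [502.  256.3 235.1] [-80.9   2.4 142. ]
[582.9 253.8  92.9] [501.9 256.2 234.9] [-80.9   2.5 142. ]
[582.7 253.7  92.7] [501.8 256.2 234.8] [-80.9   2.5 142. ]
```

View pics/w5.png

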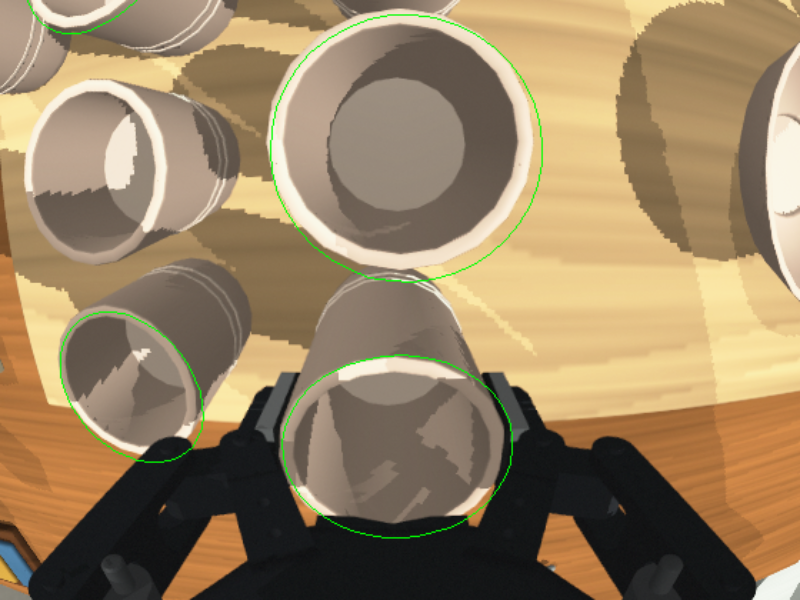

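Beaker tall_b appears at (400,138) and the held rim at (392,445), so the held one needs about −2 mm in x and +2 mm in y.

play_rows(
  targets=[
    {"claw":50,"tx":1,"ty":1.2,"tz":0,"ax":0,"ay":0,"az":0},
    {"claw":50,"tx":1,"ty":1,"tz":0,"ax":0,"ay":0,"az":0},
    {"claw":50,"tx":0,"ty":0,"tz":0.5,"ax":0,"ay":0,"az":0},
    {"claw":50,"tx":0,"ty":0,"tz":0.5,"ax":0,"ay":0,"az":0},
    {"claw":50,"tx":0,"ty":0,"tz":0.5,"ax":0,"ay":0,"az":0},
    {"claw":50,"tx":0,"ty":0,"tz":0.5,"ax":0,"ay":0,"az":0},
    {"claw":50,"tx":0,"ty":0,"tz":0,"ax":0,"ay":0,"az":0},
    {"claw":50,"tx":0,"ty":0,"tz":0,"ax":0,"ay":0,"az":0},
  ],
)

```text
time_s: 14.9
position: [580.6, 255.8, 90.2]
orientation: [-3.142, -0.0, 3.1]
wrist_force: [-0.3, 0.0, -1.4]
finger_gap: 59.8
gripper_force: 33.8
```

play_rows(
  targets=[
    {"claw":50,"tx":0,"ty":0,"tz":0.5,"ax":0,"ay":0,"az":0},
    {"claw":50,"tx":0,"ty":0,"tz":0.5,"ax":0,"ay":0,"az":0},
    {"claw":50,"tx":0,"ty":0,"tz":0.5,"ax":0,"ay":0,"az":0},
    {"claw":50,"tx":0,"ty":0,"tz":0.3,"ax":0,"ay":0,"az":0},
    {"claw":50,"tx":0,"ty":0,"tz":0,"ax":0,"ay":0,"az":0},
  ],
)

```text
time_s: 15.32
position: [580.6, 255.8, 88.4]
orientation: [-3.142, -0.0, 3.1]
wrist_force: [-0.3, 0.2, -2.5]
finger_gap: 59.4
gripper_force: 33.8
```

play_rows(
  targets=[
    {"claw":50,"tx":0,"ty":0,"tz":0.5,"ax":0,"ay":0,"az":0},
    {"claw":50,"tx":0,"ty":0,"tz":0.5,"ax":0,"ay":0,"az":0},
    {"claw":50,"tx":0,"ty":0,"tz":0.4,"ax":0,"ay":0,"az":0},
    {"claw":50,"tx":0,"ty":0,"tz":0,"ax":0,"ay":0,"az":0},
  ],
)

```text
time_s: 15.65
position: [580.9, 255.9, 87.5]
orientation: [3.142, 0.001, 3.1]
wrist_force: [-1.1, -1.5, 3.0]
finger_gap: 59.7
gripper_force: 34.0
```

Contact is gentle (about 5 N). Releasing and rising, with the turn toward C.

play_rows(
  targets=[
    {"claw":60,"tx":0,"ty":0,"tz":0,"ax":0,"ay":0,"az":0},
    {"claw":62,"tx":0,"ty":0,"tz":0,"ax":0,"ay":0,"az":0},
    {"claw":65,"tx":0,"ty":0,"tz":0,"ax":0,"ay":0,"az":0},
    {"claw":70,"tx":0,"ty":0,"tz":0,"ax":0,"ay":0,"az":0},
    {"claw":74,"tx":0,"ty":0,"tz":0,"ax":0,"ay":0,"az":0},
    {"claw":77,"tx":0,"ty":0,"tz":0,"ax":0,"ay":0,"az":0},
    {"claw":77,"tx":0,"ty":0,"tz":0,"ax":0,"ay":0,"az":0},
    {"claw":77,"tx":0,"ty":0,"tz":-10,"ax":0,"ay":0,"az":0},
    {"claw":77,"tx":0,"ty":0,"tz":-20,"ax":0,"ay":0,"az":0},
    {"claw":77,"tx":0,"ty":0,"tz":-30,"ax":0,"ay":0,"az":0},
    {"claw":77,"tx":0,"ty":0,"tz":-30,"ax":0,"ay":0,"az":0.11},
    {"claw":85,"tx":0,"ty":0,"tz":-30,"ax":0,"ay":0,"az":0.12},
    {"claw":85,"tx":0,"ty":0,"tz":0,"ax":0,"ay":0,"az":0.12},
    {"claw":85,"tx":0,"ty":0,"tz":0,"ax":0,"ay":0,"az":0.12},
    {"claw":85,"tx":0,"ty":0,"tz":0,"ax":0,"ay":0,"az":0.12},
  ],
)

```text
time_s: 16.9
position: [580.9, 256.2, 208.8]
orientation: [3.14, 0.001, 2.504]
wrist_force: [0.4, -0.2, -0.5]
finger_gap: 84.8
gripper_force: 0.0
```

```bash
python3 -c "
from h import *
goto(407.5,-139.6,180)"
```

```text
at [580.9 256.2 208.8] rpy deg [1.799e+02 1.000e-01 1.435e+02] t 16.9 gap 84.8 F [ 0.4 -0.2 -0.5] q [-0.06  0.61 -0.62  1.58  0.39  1.08  0.15]
tx,ty,tz [ -96.3 -421.3   28.8] turn az -0.0
```

play_rows(
  targets=[
    {"claw":85,"tx":-3,"ty":-8,"tz":0,"ax":0,"ay":0,"az":0},
    {"claw":85,"tx":-7.5,"ty":-34,"tz":0,"ax":0,"ay":0,"az":0},
    {"claw":85,"tx":-7.5,"ty":-34,"tz":0,"ax":0,"ay":0,"az":0},
    {"claw":85,"tx":-7.5,"ty":-34,"tz":0,"ax":0,"ay":0,"az":0},
    {"claw":85,"tx":-7.5,"ty":-34,"tz":0,"ax":0,"ay":0,"az":0},
    {"claw":85,"tx":-7.5,"ty":-34,"tz":0,"ax":0,"ay":0,"az":0},
    {"claw":85,"tx":-7.5,"ty":-34,"tz":0,"ax":0,"ay":0,"az":0},
    {"claw":85,"tx":-7.5,"ty":-34,"tz":0,"ax":0,"ay":0,"az":0},
    {"claw":85,"tx":-7.5,"ty":-34,"tz":0,"ax":0,"ay":0,"az":0},
    {"claw":85,"tx":-7.5,"ty":-34,"tz":0,"ax":0,"ay":0,"az":0},
    {"claw":85,"tx":-7.5,"ty":-34,"tz":0,"ax":0,"ay":0,"az":0},
    {"claw":85,"tx":-7.5,"ty":-34,"tz":0,"ax":0,"ay":0,"az":0},
    {"claw":85,"tx":-7.5,"ty":-34,"tz":0,"ax":0,"ay":0,"az":0},
    {"claw":85,"tx":-3,"ty":-5,"tz":0,"ax":0,"ay":0,"az":0},
    {"claw":85,"tx":0,"ty":0,"tz":0,"ax":0,"ay":0.07,"az":0},
    {"claw":85,"tx":0,"ty":0,"tz":0,"ax":0,"ay":0.07,"az":0},
    {"claw":85,"tx":0,"ty":0,"tz":0,"ax":0,"ay":0.07,"az":0},
    {"claw":85,"tx":0,"ty":0,"tz":0,"ax":0,"ay":0,"az":0},
    {"claw":85,"tx":0,"ty":0,"tz":0,"ax":0,"ay":0,"az":0},
  ],
)

```text
time_s: 18.48
position: [409.6, -140.6, 206.8]
orientation: [3.141, -0.209, 2.512]
wrist_force: [-0.6, 0.4, 0.2]
finger_gap: 85.1
gripper_force: 0.0
```

```bash
cat >> h.py <<'E'
from scipy.spatial.transform import Rotation as Ro
def gotoR(x,y,z):
    s=telemetry.sense();R=Ro.from_euler('xyz',s['orientation']).as_matrix()
    print('at',s['position'].round(1),'ztool',R[:,2].round(3),'xtool',R[:,0].round(3),'t',round(s['time_s'],2),'q',s['joints'].round(2))
    print('tool delta',(R.T@(np.array([x,y,z])-s['position'])).round(1))
E
python3 - <<'E'
from chk import *
gotoR(407.5,-139.6,73.5)
s=imaging.snapshot('wrist');im=s['image'][:,:,::-1].copy()
for q,r in(((410.7,-141.9,118),31),((355,-101,168),5)):
    cv2.polylines(im,[np.int32([fproj(s,(q[0]+r*np.cos(t),q[1]+r*np.sin(t),q[2])) for t in np.linspace(0,6.28,40)])],True,(0,255,0),1)
cv2.imwrite('pics/w6.png',im)
E
```

```text
at [ 409.6 -140.6  206.8] ztool [-0.167  0.123 -0.978] xtool [-0.79   0.576  0.208] t 18.48 q [ 0.77  0.39 -0.6   1.93  0.14  1.08  1.05]
tool delta [-25.4  -0.5 130.9]
```

View pics/w6.png

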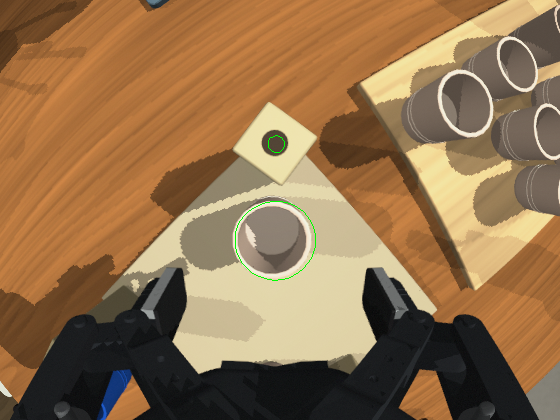

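C's rim at (275,240) matches the overlay, and prop_2 (275,142) lies directly beyond it, on the side the hand leans away from. That was my tenth picture, so from here I check by code only.

play_rows(
  targets=[
    {"claw":85,"tx":2.3,"ty":-0.5,"tz":0,"ax":0,"ay":0,"az":0},
    {"claw":85,"tx":-3.2,"ty":0,"tz":15,"ax":0,"ay":0,"az":0},
    {"claw":85,"tx":-4.2,"ty":0,"tz":20,"ax":0,"ay":0,"az":0},
    {"claw":85,"tx":-4.7,"ty":0,"tz":22,"ax":0,"ay":0,"az":0},
    {"claw":85,"tx":-4.7,"ty":0,"tz":22,"ax":0,"ay":0,"az":0},
    {"claw":85,"tx":-4.7,"ty":0,"tz":22,"ax":0,"ay":0,"az":0},
    {"claw":85,"tx":-3.8,"ty":0,"tz":18,"ax":0,"ay":0,"az":0},
    {"claw":85,"tx":-2.3,"ty":0,"tz":11,"ax":0,"ay":0,"az":0},
    {"claw":85,"tx":0,"ty":0,"tz":0,"ax":0,"ay":0,"az":0},
    {"claw":85,"tx":0,"ty":0,"tz":0,"ax":0,"ay":0,"az":0},
  ],
)

```text
time_s: 19.37
position: [407.0, -139.2, 75.1]
orientation: [3.142, -0.21, 2.511]
wrist_force: [0.5, 0.1, 0.7]
finger_gap: 85.0
gripper_force: 0.0
```

```bash
python3 -c "
from h import *
gotoR(407.5,-139.6,73.5)"
```

```text
at [ 407.  -139.2   75.1] ztool [-0.168  0.123 -0.978] xtool [-0.79   0.577  0.208] t 19.37 q [ 0.69  0.6  -0.52  2.02  0.28  0.81  0.95]
tool delta [-0.9 -0.   1.5]
```

play_rows(
  targets=[
    {"claw":72,"tx":0,"ty":0,"tz":0,"ax":0,"ay":0,"az":0},
    {"claw":66,"tx":0,"ty":0,"tz":0,"ax":0,"ay":0,"az":0},
    {"claw":64,"tx":0,"ty":0,"tz":0,"ax":0,"ay":0,"az":0},
    {"claw":62,"tx":0,"ty":0,"tz":0,"ax":0,"ay":0,"az":0},
    {"claw":60,"tx":0,"ty":0,"tz":0,"ax":0,"ay":0,"az":0},
    {"claw":55,"tx":0,"ty":0,"tz":0,"ax":0,"ay":0,"az":0},
    {"claw":50,"tx":0,"ty":0,"tz":0,"ax":0,"ay":0,"az":0},
    {"claw":50,"tx":0,"ty":0,"tz":0,"ax":0,"ay":0,"az":0},
  ],
)

```text
time_s: 20.03
position: [407.7, -140.2, 75.6]
orientation: [-3.141, -0.209, 2.509]
wrist_force: [-1.7, -1.0, 7.6]
finger_gap: 60.9
gripper_force: 30.3
```

```bash
cat > rows.py <<'E'
from rim import *
def rows(todo):
    T=imaging.snapshot('top')
    for n,x,y,z in todo:
        c,w,k=rim(T['image'],proj(T,(x,y,z)),11.9,11.9)
        print(n,onz(T,*c,z).round(1),np.round(w,1),k)
E
python3 - <<'E'
from rows import *
rows([('sa',419.5,163.1,106),('D',497.3,160.4,106),('sb',575.8,158,106),('ta',423,262.8,130),('tb',500.8,259.8,130),('A',578.8,257,130),('m',415.7,63,118)])
E
```

```text
sa [419.4 163.3 106. ] [22.5 22.6] 72
D [499.9 160.6 106. ] [22.3 22.6] 72
sb [575.8 157.5 106. ] [22.3 22.6] 72
ta [423.2 263.  130. ] [22.9 23.4] 72
tb [501.  260.2 130. ] [22.6 23.3] 71
A [580.  254.9 130. ] [22.9 23.2] 72
m [415.8  63.1 118. ] [22.6 23.1] 72
```

play_rows(
  targets=[
    {"claw":50,"tx":1.7,"ty":0,"tz":-8,"ax":0,"ay":0,"az":0},
    {"claw":50,"tx":4.2,"ty":0,"tz":-20,"ax":0,"ay":0,"az":0},
    {"claw":50,"tx":5.3,"ty":0,"tz":-25,"ax":0,"ay":0,"az":0},
    {"claw":50,"tx":5.3,"ty":0,"tz":-25,"ax":0,"ay":0,"az":0},
    {"claw":50,"tx":5.3,"ty":0,"tz":-25,"ax":0,"ay":0,"az":0},
    {"claw":50,"tx":3.2,"ty":0,"tz":-15,"ax":0,"ay":0,"az":0},
    {"claw":50,"tx":0,"ty":0,"tz":0,"ax":0.025,"ay":0,"az":-0.116},
    {"claw":50,"tx":0,"ty":0,"tz":0,"ax":0.025,"ay":0,"az":-0.116},
    {"claw":50,"tx":0,"ty":0,"tz":0,"ax":0.025,"ay":0,"az":-0.116},
    {"claw":50,"tx":0,"ty":0,"tz":0,"ax":0.025,"ay":0,"az":-0.116},
    {"claw":50,"tx":0,"ty":0,"tz":0,"ax":0.025,"ay":0,"az":-0.116},
    {"claw":50,"tx":0,"ty":0,"tz":0,"ax":0,"ay":0,"az":0},
    {"claw":50,"tx":0,"ty":0,"tz":0,"ax":0,"ay":0,"az":0},
  ],
)

```text
time_s: 21.17
position: [407.3, -139.3, 195.5]
orientation: [-3.14, -0.21, 3.1]
wrist_force: [-0.4, -0.7, -2.1]
finger_gap: 60.7
gripper_force: 32.9
```

```bash
python3 -c "
from h import *
gotoR(489.5,60,190)"
```

```text
at [ 407.3 -139.3  195.5] ztool [-0.209  0.007 -0.978] xtool [-0.977  0.04   0.209] t 21.17 q [ 0.76  0.43 -0.7   1.94  0.31  1.1   1.43]
tool delta [-73.5 202.5 -10.3]
```

play_rows(
  targets=[
    {"claw":50,"tx":-3,"ty":10,"tz":-0.7,"ax":0,"ay":0,"az":0},
    {"claw":50,"tx":-11,"ty":31,"tz":-2.4,"ax":0,"ay":0,"az":0},
    {"claw":50,"tx":-11,"ty":31,"tz":-2.4,"ax":0,"ay":0,"az":0},
    {"claw":50,"tx":-11,"ty":31,"tz":-2.4,"ax":0,"ay":0,"az":0},
    {"claw":50,"tx":-11,"ty":31,"tz":-2.4,"ax":0,"ay":0,"az":0},
    {"claw":50,"tx":-11,"ty":31,"tz":-2.4,"ax":0,"ay":0,"az":0},
    {"claw":50,"tx":-11,"ty":31,"tz":-2.4,"ax":0,"ay":0,"az":0},
    {"claw":50,"tx":-2.5,"ty":7.4,"tz":-0.5,"ax":0,"ay":0,"az":0},
    {"claw":50,"tx":0,"ty":0,"tz":0,"ax":0,"ay":0,"az":0},
    {"claw":50,"tx":0,"ty":0,"tz":0,"ax":0,"ay":0,"az":0},
    {"claw":50,"tx":0,"ty":0,"tz":0,"ax":0,"ay":0,"az":0},
  ],
)

```text
time_s: 22.08
position: [487.9, 59.3, 195.1]
orientation: [-3.139, -0.211, 3.1]
wrist_force: [0.1, 0.2, -1.8]
finger_gap: 60.6
gripper_force: 33.1
```

```bash
python3 -c "
from h import *
gotoR(488.7,60.8,80)"
```

```text
at [487.9  59.3 195.1] ztool [-0.21   0.006 -0.978] xtool [-0.977  0.041  0.21 ] t 22.08 q [ 0.37  0.55 -0.74  1.78  0.31  1.16  1.04]
tool delta [-24.8   1.8 112.4]
```

play_rows(
  targets=[
    {"claw":50,"tx":-2.3,"ty":1.5,"tz":10,"ax":0,"ay":0,"az":0},
    {"claw":50,"tx":-4.7,"ty":0,"tz":22,"ax":0,"ay":0,"az":0},
    {"claw":50,"tx":-5.4,"ty":0,"tz":25,"ax":0,"ay":0,"az":0},
    {"claw":50,"tx":-5.4,"ty":0,"tz":25,"ax":0,"ay":0,"az":0},
    {"claw":50,"tx":-4,"ty":0,"tz":18,"ax":0,"ay":0,"az":0},
    {"claw":50,"tx":-1.8,"ty":0,"tz":8,"ax":0,"ay":0,"az":0},
    {"claw":50,"tx":-0.9,"ty":0,"tz":4,"ax":0,"ay":0,"az":0},
    {"claw":50,"tx":0,"ty":0,"tz":0,"ax":0,"ay":0,"az":0},
    {"claw":50,"tx":0,"ty":0,"tz":0,"ax":0,"ay":0,"az":0},
    {"claw":50,"tx":0,"ty":0,"tz":0,"ax":0,"ay":0,"az":0},
  ],
)

```text
time_s: 22.92
position: [489.8, 62.2, 81.7]
orientation: [-3.141, -0.208, 3.103]
wrist_force: [0.1, -1.8, -3.0]
finger_gap: 60.8
gripper_force: 33.1
```

```bash
python3 -c "
from h import *
gotoR(488.7,60.8,76)"
```

```text
at [489.8  62.2  81.7] ztool [-0.207  0.007 -0.978] xtool [-0.978  0.038  0.207] t 22.92 q [ 0.3   0.71 -0.66  1.85  0.43  0.96  0.96]
tool delta [-0.2 -1.4  5.8]
```

play_rows(
  targets=[
    {"claw":50,"tx":0.6,"ty":-1.2,"tz":2,"ax":0,"ay":0,"az":0},
    {"claw":50,"tx":-0.2,"ty":0,"tz":1,"ax":0,"ay":0,"az":0},
    {"claw":50,"tx":-0.2,"ty":0,"tz":1,"ax":0,"ay":0,"az":0},
    {"claw":50,"tx":-0.1,"ty":0,"tz":0.5,"ax":0,"ay":0,"az":0},
    {"claw":50,"tx":-0.1,"ty":0,"tz":0.5,"ax":0,"ay":0,"az":0},
    {"claw":50,"tx":0,"ty":0,"tz":0,"ax":0,"ay":0,"az":0},
    {"claw":50,"tx":0,"ty":0,"tz":0,"ax":0,"ay":0,"az":0},
  ],
)

```text
time_s: 23.5
position: [487.9, 61.0, 75.8]
orientation: [-3.14, -0.21, 3.103]
wrist_force: [-0.7, 0.7, -1.4]
finger_gap: 60.2
gripper_force: 33.1
```

play_rows(
  targets=[
    {"claw":50,"tx":-0.1,"ty":0,"tz":0.5,"ax":0,"ay":0,"az":0},
    {"claw":50,"tx":-0.1,"ty":0,"tz":0.5,"ax":0,"ay":0,"az":0},
    {"claw":50,"tx":0,"ty":0,"tz":0.3,"ax":0,"ay":0,"az":0},
    {"claw":50,"tx":0,"ty":0,"tz":0,"ax":0,"ay":0,"az":0},
  ],
)

```text
time_s: 23.83
position: [488.4, 60.8, 75.6]
orientation: [-3.14, -0.209, 3.103]
wrist_force: [-1.7, -1.7, 9.1]
finger_gap: 60.9
gripper_force: 33.5
```

play_rows(
  targets=[
    {"claw":60,"tx":0.1,"ty":0,"tz":-0.3,"ax":0,"ay":0,"az":0},
    {"claw":62,"tx":0,"ty":0,"tz":0,"ax":0,"ay":0,"az":0},
    {"claw":65,"tx":0,"ty":0,"tz":0,"ax":0,"ay":0,"az":0},
    {"claw":70,"tx":0,"ty":0,"tz":0,"ax":0,"ay":0,"az":0},
    {"claw":74,"tx":0,"ty":0,"tz":0,"ax":0,"ay":0,"az":0},
    {"claw":77,"tx":0,"ty":0,"tz":0,"ax":0,"ay":0,"az":0},
    {"claw":77,"tx":0,"ty":0,"tz":0,"ax":0,"ay":0,"az":0},
    {"claw":77,"tx":2,"ty":0,"tz":-10,"ax":0,"ay":0,"az":0},
    {"claw":77,"tx":4,"ty":0,"tz":-20,"ax":0,"ay":0,"az":0},
    {"claw":77,"tx":6,"ty":0,"tz":-30,"ax":0,"ay":0,"az":0},
    {"claw":77,"tx":6,"ty":0,"tz":-30,"ax":0,"ay":0,"az":0},
    {"claw":85,"tx":6,"ty":0,"tz":-30,"ax":0,"ay":0,"az":0},
    {"claw":85,"tx":2,"ty":0,"tz":-10,"ax":0,"ay":-0.07,"az":0},
    {"claw":85,"tx":0,"ty":0,"tz":0,"ax":0,"ay":-0.07,"az":0},
    {"claw":85,"tx":0,"ty":0,"tz":0,"ax":0,"ay":-0.069,"az":0},
    {"claw":85,"tx":0,"ty":0,"tz":0,"ax":0,"ay":0,"az":0.12},
    {"claw":85,"tx":0,"ty":0,"tz":0,"ax":0,"ay":0,"az":0.12},
    {"claw":85,"tx":0,"ty":0,"tz":0,"ax":0,"ay":0,"az":0.12},
    {"claw":85,"tx":0,"ty":0,"tz":0,"ax":0,"ay":0,"az":0.12},
    {"claw":85,"tx":0,"ty":0,"tz":0,"ax":0,"ay":0,"az":0.12},
  ],
)

```text
time_s: 25.5
position: [489.4, 61.2, 208.2]
orientation: [-3.14, 0.0, 2.497]
wrist_force: [0.6, -0.2, -0.3]
finger_gap: 85.0
gripper_force: 0.0
```

play_rows(
  targets=[
    {"claw":85,"tx":0,"ty":0,"tz":0,"ax":0,"ay":0,"az":0.12},
    {"claw":85,"tx":0,"ty":0,"tz":0,"ax":0,"ay":0,"az":0.12},
    {"claw":85,"tx":0,"ty":0,"tz":0,"ax":0,"ay":0,"az":0.12},
    {"claw":85,"tx":0,"ty":0,"tz":0,"ax":0,"ay":0,"az":0.12},
    {"claw":85,"tx":0,"ty":0,"tz":0,"ax":0,"ay":0,"az":0.12},
    {"claw":85,"tx":0,"ty":0,"tz":0,"ax":0,"ay":0,"az":0.12},
    {"claw":85,"tx":0,"ty":0,"tz":0,"ax":0,"ay":0,"az":0.12},
    {"claw":85,"tx":0,"ty":0,"tz":0,"ax":0,"ay":0,"az":0.12},
    {"claw":85,"tx":0,"ty":0,"tz":0,"ax":0,"ay":0,"az":0.12},
    {"claw":85,"tx":0,"ty":0,"tz":0,"ax":0,"ay":0,"az":0.12},
    {"claw":85,"tx":0,"ty":0,"tz":0,"ax":0,"ay":0,"az":0.12},
    {"claw":85,"tx":0,"ty":0,"tz":0,"ax":0,"ay":0,"az":0.12},
    {"claw":85,"tx":0,"ty":0,"tz":0,"ax":0,"ay":0,"az":0.1},
    {"claw":85,"tx":0,"ty":0,"tz":0,"ax":0,"ay":0,"az":0},
  ],
)

```text
time_s: 26.67
position: [489.4, 61.5, 208.0]
orientation: [-3.141, 0.001, 0.96]
wrist_force: [-0.8, 0.2, -0.1]
finger_gap: 85.4
gripper_force: 0.0
```

```bash
python3 -c "
from h import *
goto(569.1,-259,205)"
```

```text
at [489.4  61.5 208. ] rpy deg [-1.8e+02  1.0e-01  5.5e+01] t 26.67 gap 85.4 F [-0.8  0.2 -0.1] q [ 0.06  0.32 -0.33  1.95  0.13  0.89 -0.95]
tx,ty,tz [-216.9  249.1    3. ] turn az -0.0
```

play_rows(
  targets=[
    {"claw":85,"tx":-8,"ty":9,"tz":0,"ax":0,"ay":0,"az":0},
    {"claw":85,"tx":-22.5,"ty":26,"tz":0,"ax":0,"ay":0,"az":0},
    {"claw":85,"tx":-22.5,"ty":26,"tz":0,"ax":0,"ay":0,"az":0},
    {"claw":85,"tx":-22.5,"ty":26,"tz":0,"ax":0,"ay":0,"az":0},
    {"claw":85,"tx":-22.5,"ty":26,"tz":0,"ax":0,"ay":0,"az":0},
    {"claw":85,"tx":-22.5,"ty":26,"tz":0,"ax":0,"ay":0,"az":0},
    {"claw":85,"tx":-22.5,"ty":26,"tz":0,"ax":0,"ay":0,"az":0},
    {"claw":85,"tx":-22.5,"ty":26,"tz":0,"ax":0,"ay":0,"az":0},
    {"claw":85,"tx":-22.5,"ty":26,"tz":0,"ax":0,"ay":0,"az":0},
    {"claw":85,"tx":-22.5,"ty":26,"tz":0,"ax":0,"ay":0,"az":0},
    {"claw":85,"tx":-6.4,"ty":6,"tz":10,"ax":0,"ay":0,"az":0},
    {"claw":85,"tx":0,"ty":0,"tz":20,"ax":0,"ay":0,"az":0},
    {"claw":85,"tx":0,"ty":0,"tz":20,"ax":0,"ay":0,"az":0},
    {"claw":85,"tx":0,"ty":0,"tz":0,"ax":0,"ay":0,"az":0},
    {"claw":85,"tx":0,"ty":0,"tz":0,"ax":0,"ay":0,"az":0},
  ],
)

```text
time_s: 27.92
position: [569.3, -258.4, 157.1]
orientation: [-3.139, 0.002, 0.966]
wrist_force: [0.4, -0.5, -0.7]
finger_gap: 85.1
gripper_force: 0.0
```

```bash
python3 - <<'E'
from rows import *
goto(569.1,-259,73)
rows([('m',415.7,63,118),('C',493.7,60.2,118),('A',578.8,257,130)])
E
```

```text
at [ 569.3 -258.4  157.1] rpy deg [-1.798e+02  1.000e-01  5.530e+01] t 27.92 gap 85.1 F [ 0.4 -0.5 -0.7] q [ 0.49  0.59 -0.19  1.66  0.14  0.91 -0.36]
tx,ty,tz [-0.6  0.2 84.1] turn az -0.0
m [415.8  63.1 118. ] [22.6 23.1] 72
C [493.2  60.6 118. ] [22.6 23. ] 72
A [580.  254.9 130. ] [22.9 23.2] 72
```

play_rows(
  targets=[
    {"claw":85,"tx":-0.5,"ty":0,"tz":12,"ax":0,"ay":0,"az":0},
    {"claw":85,"tx":0,"ty":0,"tz":22,"ax":0,"ay":0,"az":0},
    {"claw":85,"tx":0,"ty":0,"tz":24,"ax":0,"ay":0,"az":0},
    {"claw":85,"tx":0,"ty":0,"tz":18,"ax":0,"ay":0,"az":0},
    {"claw":85,"tx":0,"ty":0,"tz":7,"ax":0,"ay":0,"az":0},
    {"claw":85,"tx":0,"ty":0,"tz":0,"ax":0,"ay":0,"az":0},
    {"claw":85,"tx":0,"ty":0,"tz":0,"ax":0,"ay":0,"az":0},
    {"claw":72,"tx":0,"ty":0,"tz":0,"ax":0,"ay":0,"az":0},
    {"claw":66,"tx":0,"ty":0,"tz":0,"ax":0,"ay":0,"az":0},
    {"claw":64,"tx":0,"ty":0,"tz":0,"ax":0,"ay":0,"az":0},
    {"claw":62,"tx":0,"ty":0,"tz":0,"ax":0,"ay":0,"az":0},
    {"claw":60,"tx":0,"ty":0,"tz":0,"ax":0,"ay":0,"az":0},
    {"claw":55,"tx":0,"ty":0,"tz":0,"ax":0,"ay":0,"az":0},
    {"claw":50,"tx":0,"ty":0,"tz":0,"ax":0,"ay":0,"az":0},
    {"claw":50,"tx":0,"ty":0,"tz":0,"ax":0,"ay":0,"az":0},
  ],
)

```text
time_s: 29.22
position: [570.2, -259.7, 76.1]
orientation: [3.141, 0.001, 0.963]
wrist_force: [-2.4, 1.9, 7.6]
finger_gap: 61.0
gripper_force: 30.9
```

play_rows(
  targets=[
    {"claw":50,"tx":0,"ty":0,"tz":-8,"ax":0,"ay":0,"az":0},
    {"claw":50,"tx":0,"ty":0,"tz":-20,"ax":0,"ay":0,"az":0},
    {"claw":50,"tx":0,"ty":0,"tz":-25,"ax":0,"ay":0,"az":0},
    {"claw":50,"tx":0,"ty":0,"tz":-25,"ax":0,"ay":0,"az":-0.12},
    {"claw":50,"tx":0,"ty":0,"tz":-25,"ax":0,"ay":0,"az":-0.12},
    {"claw":50,"tx":0,"ty":0,"tz":-20,"ax":0,"ay":0,"az":-0.12},
    {"claw":50,"tx":0,"ty":0,"tz":-10,"ax":0,"ay":0,"az":-0.12},
    {"claw":50,"tx":0,"ty":0,"tz":0,"ax":0,"ay":0,"az":-0.12},
    {"claw":50,"tx":0,"ty":0,"tz":0,"ax":0,"ay":0,"az":-0.12},
    {"claw":50,"tx":0,"ty":0,"tz":0,"ax":0,"ay":0,"az":-0.12},
    {"claw":50,"tx":0,"ty":0,"tz":0,"ax":0,"ay":0,"az":-0.12},
    {"claw":50,"tx":0,"ty":0,"tz":0,"ax":0,"ay":0,"az":-0.12},
    {"claw":50,"tx":0,"ty":0,"tz":0,"ax":0,"ay":0,"az":-0.12},
    {"claw":50,"tx":0,"ty":0,"tz":0,"ax":0,"ay":0,"az":-0.12},
    {"claw":50,"tx":0,"ty":0,"tz":0,"ax":0,"ay":0,"az":-0.12},
    {"claw":50,"tx":0,"ty":0,"tz":0,"ax":0,"ay":0,"az":-0.12},
    {"claw":50,"tx":0,"ty":0,"tz":0,"ax":0,"ay":0,"az":-0.12},
    {"claw":50,"tx":0,"ty":0,"tz":0,"ax":0,"ay":0,"az":-0.12},
    {"claw":50,"tx":0,"ty":0,"tz":0,"ax":0,"ay":0,"az":-0.12},
    {"claw":50,"tx":0,"ty":0,"tz":0,"ax":0,"ay":0,"az":-0.12},
  ],
)

```text
time_s: 30.88
position: [569.5, -260.0, 207.9]
orientation: [-3.14, -0.001, 3.009]
wrist_force: [-0.7, 0.2, -1.8]
finger_gap: 61.6
gripper_force: 33.4
```

```bash
python3 -c "
from h import *
goto(570.5,57.6,209,178)"
```

```text
at [ 569.5 -260.   207.9] rpy deg [-1.799e+02 -1.000e-01  1.724e+02] t 30.88 gap 61.6 F [-0.7  0.2 -1.8] q [ 0.81  0.61 -0.67  1.6   0.42  1.08  1.47]
tx,ty,tz [ 10.  317.4  -1.1] turn az -0.098
```

The prop (168 mm) stands near the straight path, so I'm raising the beaker 40 mm before moving across.

play_rows(
  targets=[
    {"claw":50,"tx":0,"ty":0,"tz":-20,"ax":0,"ay":0,"az":-0.098},
    {"claw":50,"tx":0,"ty":0,"tz":-22,"ax":0,"ay":0,"az":0},
    {"claw":50,"tx":0,"ty":0,"tz":0,"ax":0,"ay":0,"az":0},
    {"claw":50,"tx":1,"ty":11,"tz":0,"ax":0,"ay":0,"az":0},
    {"claw":50,"tx":1,"ty":34,"tz":0,"ax":0,"ay":0,"az":0},
    {"claw":50,"tx":1,"ty":34,"tz":0,"ax":0,"ay":0,"az":0},
    {"claw":50,"tx":1,"ty":34,"tz":0,"ax":0,"ay":0,"az":0},
    {"claw":50,"tx":1,"ty":34,"tz":0,"ax":0,"ay":0,"az":0},
    {"claw":50,"tx":1,"ty":34,"tz":0,"ax":0,"ay":0,"az":0},
    {"claw":50,"tx":1,"ty":34,"tz":0,"ax":0,"ay":0,"az":0},
    {"claw":50,"tx":1,"ty":34,"tz":0,"ax":0,"ay":0,"az":0},
    {"claw":50,"tx":1,"ty":34,"tz":0,"ax":0,"ay":0,"az":0},
    {"claw":50,"tx":1,"ty":26,"tz":0,"ax":0,"ay":0,"az":0},
    {"claw":50,"tx":0,"ty":8,"tz":0,"ax":0,"ay":0,"az":0},
    {"claw":50,"tx":0,"ty":0,"tz":0,"ax":0,"ay":0,"az":0},
    {"claw":50,"tx":0,"ty":0,"tz":0,"ax":0,"ay":0,"az":0},
    {"claw":50,"tx":0,"ty":0,"tz":0,"ax":0,"ay":0,"az":0},
  ],
)

```text
time_s: 32.3
position: [572.4, 55.5, 248.5]
orientation: [-3.139, -0.003, 3.099]
wrist_force: [0.3, -0.3, -1.0]
finger_gap: 60.9
gripper_force: 33.7
```

```bash
python3 -c "
from h import *
goto(570.2,57.8,80)"
```

```text
at [572.4  55.5 248.5] rpy deg [-1.798e+02 -1.000e-01  1.775e+02] t 32.3 gap 60.9 F [ 0.3 -0.3 -1. ] q [ 0.39  0.51 -0.78  1.69  0.39  1.11  1.03]
tx,ty,tz [  2.3   2.2 168.5] turn az -0.0
```

play_rows(
  targets=[
    {"claw":50,"tx":2,"ty":2,"tz":10,"ax":0,"ay":0,"az":0},
    {"claw":50,"tx":0,"ty":0,"tz":25,"ax":0,"ay":0,"az":0},
    {"claw":50,"tx":0,"ty":0,"tz":27,"ax":0,"ay":0,"az":0},
    {"claw":50,"tx":0,"ty":0,"tz":27,"ax":0,"ay":0,"az":0},
    {"claw":50,"tx":0,"ty":0,"tz":27,"ax":0,"ay":0,"az":0},
    {"claw":50,"tx":0,"ty":0,"tz":25,"ax":0,"ay":0,"az":0},
    {"claw":50,"tx":0,"ty":0,"tz":15,"ax":0,"ay":0,"az":0},
    {"claw":50,"tx":0,"ty":0,"tz":8,"ax":0,"ay":0,"az":0},
    {"claw":50,"tx":0,"ty":0,"tz":3,"ax":0,"ay":0,"az":0},
    {"claw":50,"tx":0,"ty":0,"tz":0,"ax":0,"ay":0,"az":0},
    {"claw":50,"tx":0,"ty":0,"tz":0,"ax":0,"ay":0,"az":0},
    {"claw":50,"tx":0,"ty":0,"tz":0,"ax":0,"ay":0,"az":0},
  ],
)

```text
time_s: 33.3
position: [571.4, 59.5, 83.4]
orientation: [-3.141, 0.001, 3.101]
wrist_force: [-0.2, 0.4, -1.2]
finger_gap: 61.4
gripper_force: 33.7
```

```bash
python3 -c "
from h import *
goto(570.2,57.8,76)"
```

```text
at [571.4  59.5  83.4] rpy deg [-179.9    0.   177.7] t 33.3 gap 61.4 F [-0.2  0.4 -1.2] q [ 0.29  0.71 -0.66  1.81  0.58  0.82  0.88]
tx,ty,tz [ 1.1 -1.8  7.4] turn az -0.0
```

play_rows(
  targets=[
    {"claw":50,"tx":1,"ty":-1.2,"tz":3,"ax":0,"ay":0,"az":0},
    {"claw":50,"tx":0,"ty":0,"tz":1.5,"ax":0,"ay":0,"az":0},
    {"claw":50,"tx":0,"ty":0,"tz":1,"ax":0,"ay":0,"az":0},
    {"claw":50,"tx":0,"ty":0,"tz":0.5,"ax":0,"ay":0,"az":0},
    {"claw":50,"tx":0,"ty":0,"tz":0,"ax":0,"ay":0,"az":0},
    {"claw":50,"tx":0,"ty":0,"tz":0,"ax":0,"ay":0,"az":0},
    {"claw":50,"tx":0,"ty":0,"tz":0,"ax":0,"ay":0,"az":0},
  ],
)

```text
time_s: 33.88
position: [569.5, 58.4, 76.3]
orientation: [-3.14, -0.001, 3.101]
wrist_force: [0.1, -0.8, -1.9]
finger_gap: 61.2
gripper_force: 33.7
```

play_rows(
  targets=[
    {"claw":50,"tx":0,"ty":-0.5,"tz":0.5,"ax":0,"ay":0,"az":0},
    {"claw":50,"tx":-0.5,"ty":0,"tz":0.3,"ax":0,"ay":0,"az":0},
    {"claw":50,"tx":0,"ty":0,"tz":0.3,"ax":0,"ay":0,"az":0},
    {"claw":50,"tx":0,"ty":0,"tz":0.3,"ax":0,"ay":0,"az":0},
    {"claw":50,"tx":0,"ty":0,"tz":0,"ax":0,"ay":0,"az":0},
  ],
)

```text
time_s: 34.3
position: [570.6, 58.2, 76.1]
orientation: [-3.14, 0.0, 3.101]
wrist_force: [-2.7, -0.7, 10.5]
finger_gap: 61.2
gripper_force: 34.1
```

play_rows(
  targets=[
    {"claw":60,"tx":0,"ty":0,"tz":-0.4,"ax":0,"ay":0,"az":0},
    {"claw":62,"tx":0,"ty":0,"tz":0,"ax":0,"ay":0,"az":0},
    {"claw":65,"tx":0,"ty":0,"tz":0,"ax":0,"ay":0,"az":0},
    {"claw":70,"tx":0,"ty":0,"tz":0,"ax":0,"ay":0,"az":0},
    {"claw":74,"tx":0,"ty":0,"tz":0,"ax":0,"ay":0,"az":0},
    {"claw":77,"tx":0,"ty":0,"tz":0,"ax":0,"ay":0,"az":0},
    {"claw":77,"tx":0,"ty":0,"tz":0,"ax":0,"ay":0,"az":0},
    {"claw":77,"tx":0,"ty":0,"tz":-10,"ax":0,"ay":0,"az":0},
    {"claw":77,"tx":0,"ty":0,"tz":-20,"ax":0,"ay":0,"az":0},
    {"claw":77,"tx":0,"ty":0,"tz":-30,"ax":0,"ay":0,"az":0},
    {"claw":77,"tx":0,"ty":0,"tz":-30,"ax":0,"ay":0,"az":0},
    {"claw":77,"tx":0,"ty":0,"tz":-30,"ax":0,"ay":0,"az":0},
    {"claw":77,"tx":0,"ty":0,"tz":-30,"ax":0,"ay":0,"az":0},
    {"claw":77,"tx":0,"ty":-15,"tz":-10,"ax":0,"ay":0,"az":0},
    {"claw":77,"tx":0,"ty":-33,"tz":0,"ax":0,"ay":0,"az":0},
    {"claw":77,"tx":0,"ty":-33,"tz":0,"ax":0,"ay":0,"az":0},
    {"claw":77,"tx":0,"ty":-33,"tz":0,"ax":0,"ay":0,"az":0},
    {"claw":77,"tx":0,"ty":-33,"tz":0,"ax":0,"ay":0,"az":0},
    {"claw":77,"tx":0,"ty":-33,"tz":0,"ax":0,"ay":0,"az":0},
    {"claw":77,"tx":0,"ty":0,"tz":0,"ax":0,"ay":0,"az":0},
  ],
)

```text
time_s: 35.97
position: [562.0, -130.9, 235.5]
orientation: [-3.136, -0.002, 3.091]
wrist_force: [-0.1, -0.4, -0.9]
finger_gap: 77.0
gripper_force: 0.0
```

```bash
python3 - <<'E'
from rows import *
goto(570.2,57.8,80)
rows([('m',415.7,63,118),('C',493.7,60.2,118),('B',571.7,57.4,118),('sa',419.5,163.1,106),('D',499,160.4,106),('sb',575.8,158,106),('ta',423,262.8,130),('tb',500.8,259.8,130),('A',580,255,130)])
import pickle
S=imaging.snapshot('side');T=imaging.snapshot('top')
for n,o in(('side',S),('top',T)):
    q=pickle.load(open(n+'.pkl','rb'))
    for x,y in[(617,-182),(355,-101),(389,-347)]:  # prop tops unchanged?
        u,v=np.int32(proj(q,(x,y,168)));a,b=[im['image'][v-8:v+9,u-8:u+9].astype(float) for im in(q,o)]
        print(n,(x,y),np.abs(a-b).mean().round(1),np.abs(a-a.mean((0,1))).mean().round(1))
E
```

```text
at [ 562.  -130.9  235.5] rpy deg [-1.797e+02 -1.000e-01  1.771e+02] t 35.97 gap 77.0 F [-0.1 -0.4 -0.9] q [ 0.69  0.51 -0.74  1.7   0.39  1.08  1.34]
tx,ty,tz [  1.3 188.9 155.5] turn az -0.0
m [415.8  63.1 118. ] [22.6 23.1] 72
C [493.2  60.6 118. ] [22.6 23. ] 72
B [573.3  57.6 118. ] [22.4 23. ] 72
sa [419.4 163.3 106. ] [22.4 22.7] 72
D [499.9 160.6 106. ] [22.3 22.6] 72
sb [575.7 157.5 106. ] [22.1 22.6] 72
ta [423.3 263.3 130. ] [23.  23.4] 72
tb [501.  260.3 130. ] [22.7 23.3] 72
A [580.  254.9 130. ] [22.8 23.2] 72
side (617, -182) 5.3 33.2
side (355, -101) 5.1 34.7
side (389, -347) 17.1 30.8
top (617, -182) 71.7 39.8
top (355, -101) 10.1 44.5
top (389, -347) 83.8 45.8
```

```bash
python3 -c "
from h import *
print(job_done())"
```

```text
the job is handed in; nothing more can be done
None
```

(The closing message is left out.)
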